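# Unlatch the roll bin and prop its lid open on the stay

## Task

Open the roll bin on the counter for filling: flip the hasp off its staple and swing it up clear, raise the lid right up, and flip the folded stay inside the bin fully up to its stop. Then bring the lid gently back down until it rests on the upright stay, let go, and leave the things standing around the bin where they are.

Things in the scene. Friction and masses are not known exactly. Their poses are not given: they have to be found in the camera images.
- bin: Open-topped aluminium bin fixed to the counter, 180 deep (x) by 300 wide (y) by 100 high, walls 5 thick, bread rolls inside (below 50 high). Origin: centre of its underside. Its x axis points from the front (hasp, handle) to the back (lid hinge), y to its left, z up. A staple stands out 22 from the front face at y -85, 83 high; a divider across the bin at y +20 is 75 high.
- lid (a joint): Yellow flat lid, 8 thick, 184 from hinge to front edge, 304 wide, about 0.5 kg, hinged on the bin's back rim. 0 closed, grows as it opens, 1.48 rad at its stop (nearly upright). The hinge is damped and stiff: the lid stays where it is left above about 1.36 rad; below about 1.2 rad it sinks slowly by itself. Resting on the upright stay it reads about 1.03.
- lid_hinge (a point): Point on the lid's hinge axis (parallel to the bin's y), at the middle of the lid's underside back edge: bin frame (90, 0, 100.5). Its axes turn with the lid; with the lid closed they are those of the bin.
- lid_handle (a point): Middle of the lid's steel bar handle: round bar 11 thick, 100 long, parallel to the bin's y, 40 in front of the lid's front edge, on two legs at the ends; 224 from the hinge axis in the lid's plane and 4 above its underside, at bin y +65.
- hasp (a joint): Steel hasp strap, 36 wide, 46 long, 4 thick, hinged on the lid's front edge so that it hangs down the bin's front with its slot over the staple. 0 hanging flat, grows as it swings outwards to the front and up, 1.57 sticking straight out, 2.6 at its stop, folded back over the lid. It stays where it is left (light friction). It starts somewhere from 0 to 0.25 and then locks the lid.
- hasp_hinge (a point): Point on the hasp's hinge axis (parallel to the bin's y), middle of the strap's upper edge: lid closed, bin frame (-96, -85, 104.5). Its axes turn with the hasp.
- hasp_ball (a point): Centre of the hasp's red ball pull, 22 across, on a short stem that stands out from the lower end of the strap. In the hasp's own frame this point is (-30, 0, -40) from the hinge axis. Pinched by its sides the ball can turn between the fingers.
- stay (a joint): Steel rod stay, 9 thick, 158 from pivot to knob, folded flat across the bin mouth just under the closed lid, its pivot at the bin's right (-y) side. 0 folded (pointing along the bin's +y), grows as the knob end swings up, 1.57 upright, 1.69 at its stop, just past upright, where it stands by itself.
- stay_hinge (a point): Pivot of the stay (axis parallel to the bin's x): bin frame (-15, -100, 86).
- stay_knob (a point): Centre of the stay's red knob, a cylinder 20 across and 26 long, lying with its flat ends to the bin's front and back; folded, it lies at bin frame (-15, 58, 86).
- syrup_mid (a point): Bystander: amber bottle 64 across, 190 high, upright. Point on its axis 80 up.
- jar_mid (a point): Bystander: clear jar with metal lid, 68 across, 120 high. Point on its axis 60 up.
- shaker_mid (a point): Bystander: metal flour shaker 66 across, 125 high. Point on its axis 60 up.
- loaf_mid (a point): Bystander: loaf of bread 170 x 85 x 75 high. Its centre.
- cutter_mid (a point): Bystander: steel ring cutter 70 across, 45 high. Its centre.
- scraper_mid (a point): Bystander: bench scraper lying flat, steel blade with wooden grip, about 95 x 115 x 18. Point 9 above the counter.

How it is judged:
By the outcome, as a careful person would: the job done as asked, in the order asked, and still so for the second after the job is handed in, with the robot touching nothing.
It also fails if it takes over 72 s, if anything falls off the work surface, if the arm or the gripper's body presses on something with over 40 N, if the wrist force passes 120 N, or if a joint passes its speed limit or range.

## Robot

A 7-joint arm with a two-finger parallel gripper is mounted at the origin on the work surface. World frame = base frame: x ahead of the robot, y to its left, z up, the work surface at z = 0. Lengths are in m, angles in rad, forces in N, time in s.
With the tool pointing down it reaches from about 0.35 to 0.9 m from the base axis. Payload 8.1 kg.
Tool frame: the origin (TCP) lies midway between the tips of the shut fingers; the grasp point (between the pads) lies 19 mm behind it; z points along the fingers, y is the direction in which the jaws open and shut (so a half turn about z gives the same grasp; the last joint's range is limited). The gripper opens to 92 mm and grips with 3 to 60 N. Pads are 19 mm wide; open, the fingers measure 130 mm over their backs; the gripper's body (75 mm by 190 mm) begins 47 mm behind the grasp point.
Start: joints at [-1.445, 0.434, 0.025, 1.573, -0.012, 1.134, -0.075], TCP at [0.142, 0.609, 0.227] pointing down, gripper open.
Joint ranges: [-2.62, 2.62], [-0.44, 2.09], [-1.27, 1.32], [0.08, 2.57], [-1.32, 4.46], [0.12, 2], [-2.74, 2.74]. Speed limits (rad/s): [2.22, 2.22, 3.01, 3.01, 3.14, 3.14, 3.14].

## Interface

Orientations are given as a rotation vector (axis times angle).
In Python, from cell import arm gives the robot as it stands. The module is installed in compiled form; this text tells all that it offers.
- The arm moves only by the tool jog_arm, never from a script. Its argument "increments" is a list of rows, each an object with "slide": the shift along the tool's x, y, z in mm, a list of three; "roll": the turn about the tool's z in rad; "gripper": the opening, from 0 (shut) to 1 (fully open). In form: [{"slide": [x, y, z], "roll": roll, "gripper": gripper}, ...]. A call has exactly 10 rows; each row is the pose to reach, as a shift and turn from the pose commanded when the call began, along the tool's axes at that moment; what a row does not reach only later rows make up. A row lasts 1/12 s, in which the tool goes at most 41.7 mm and 7.16 degrees, less where a joint would pass 70% of its speed; a pose out of reach is approached as far as the arm can. A call with a gripper value outside its range is refused whole. The fingers move at their own pace and stop on an object; "newtons" is the grip in N (left out, the last holds). Time passes only in rows, so rows that repeat a pose let the fingers close, or fill a call up. It gives the time, the measured TCP pose, the force and the opening at its end, in the units of the state.
- arm.observe(): the state, without advancing time (a new reading comes with each control period).
- arm.get_image(name): name is "scene" or "top" or "wrist"; returns a dict with "frame" (480x640x3 uint8, blue, green, red), "depth" (480x640 float32, m along the optical axis (not along the pixel's ray), 0 where there is no reading), "intrinsics" (3x3 intrinsics, pixels), "R" (3x3) and "t" (3): a world point X has camera coordinates R X + t; the wrist camera has in their place "hand_eye" (4x4, takes a point from camera to tool coordinates, whose origin is the TCP and whose axes are the flange's). Camera axes: x right, y down, z forward; pixel columns grow to the right and rows downward; lengths in m; the calibration is good to about 2 mm. A picture is of the moment at which its call begins: read the wrist's pose just before it.
- arm.sign_off(): hands the job in, once; it reports no verdict.
The state is a dict: "clock": time; "joints": joint angles; "dq": joint speeds; "joint_efforts": joint torques, N m; "position": TCP position; "ee_rot": TCP orientation; "force": force on the tool from outside, world axes, zero at the start; "ft_torque": the same for the moment, N m; "width": opening from 0.0 (shut) to 1.0 (fully open).
Only numpy, scipy, OpenCV 4.12 (cv2) and the standard library are available. Lean on these libraries where they do the work, as an engineer would, in place of code of your own. Each camera call takes 0.05 s, during which the arm holds its last target.

## Working session

There is one attempt and no reset: what is moved stays moved. The work goes in short steps, Python scripts to look and compute and a tool call to move; the robot and the scene stay as the last step left them, time stands still between calls to the robot, and variables do not carry over. Pictures are saved under pics/ and viewed, and the job is handed in when it is done.

Besides the shell and the picture viewer there is one more tool, called after "Call:" as name(argument=value, ...), one argument or row to a line, values as JSON. jog_arm: Moves the arm, as the interface text tells. Its arguments: {"type":"object","properties":{"increments":{"type":"array"},"newtons":{"type":"number"}},"required":["increments"]}

```bash
mkdir -p pics; ls; python3 - <<'E'
from cell import arm
import cv2,numpy as np
s=arm.observe()
for k,v in s.items(): print(k,np.round(v,3))
for n in ["scene","top","wrist"]:
    d=arm.get_image(n); cv2.imwrite(f"pics/{n}0.png",d["frame"]); np.savez(f"pics/{n}0.npz",**d)
    print(n,np.round(d["intrinsics"],1).tolist(),[ (k,np.round(d[k],3).tolist()) for k in d if k in("R","t","hand_eye")])
E
```

```text
pics
clock 0.0
joints [-1.445  0.435  0.025  1.574 -0.012  1.134 -0.075]
dq [-0.    -0.002  0.001  0.001  0.001 -0.001 -0.001]
joint_efforts [ 0.0000e+00 -6.6787e+01  9.8500e-01 -3.1445e+01 -6.0000e-02  4.3000e-02
  0.0000e+00]
position [0.142 0.608 0.226]
ee_rot [-3.590e-01 -3.121e+00  2.000e-03]
force [-0.269 -0.021  0.098]
ft_torque [0.002 0.031 0.001]
width 1.0
scene [[434.8, 0.0, 324.7], [0.0, 434.8, 240.2], [0.0, 0.0, 1.0]] [('R', [[0.707, 0.707, 0.015], [0.613, -0.602, -0.512], [-0.353, 0.371, -0.859]]), ('t', [-0.474, -0.313, 1.243])]
top [[451.9, 0.0, 324.8], [0.0, 451.9, 243.6], [0.0, 0.0, 1.0]] [('R', [[0.01, -1.0, 0.03], [-0.998, -0.012, -0.06], [0.061, -0.029, -0.998]]), ('t', [0.042, 0.606, 0.934])]
wrist [[414.4, 0.0, 322.2], [0.0, 414.4, 231.7], [0.0, 0.0, 1.0]] [('hand_eye', [[-0.0, -0.954, -0.301, 0.081], [1.0, -0.0, 0.0, 0.0], [-0.001, -0.301, 0.954, -0.159], [0.0, 0.0, 0.0, 1.0]])]
```

View pics/scene0.png

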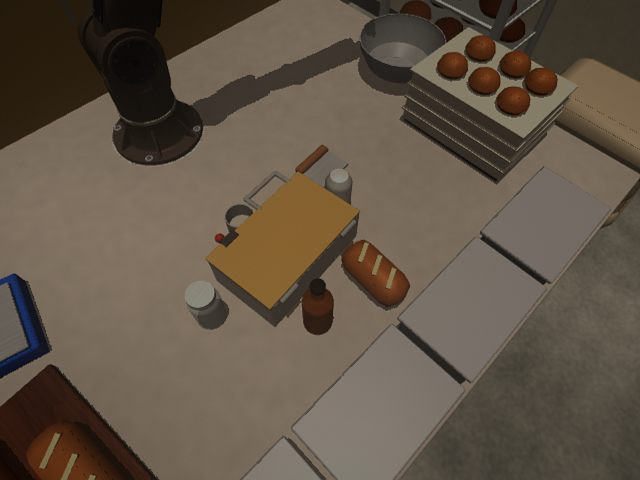

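View pics/top0.png

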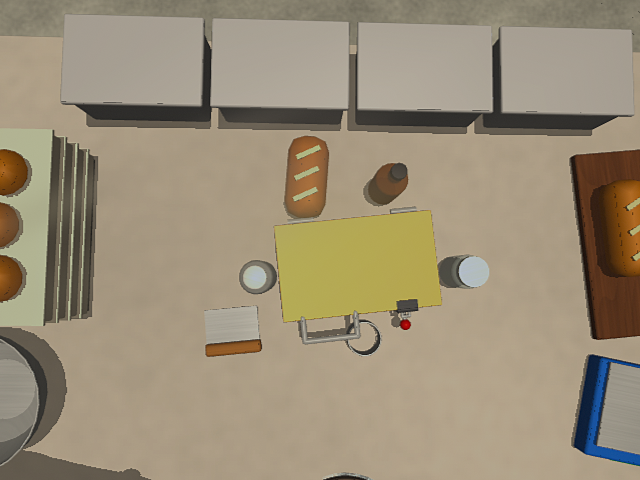

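View pics/wrist0.png

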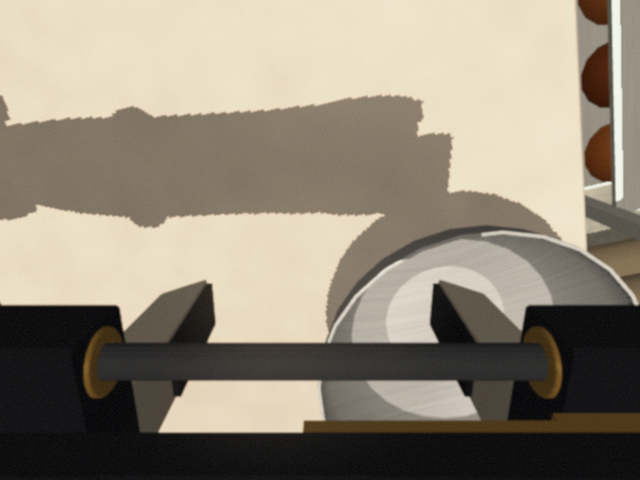

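The pictures show the bin nearly aligned with the world axes. In the top view the lid spans about (275–440, 210–320), the ball is at (405,324), the handle at (330,330) and the ring cutter at (364,337) in front. Next I measure these.

```bash
cat > h.py <<'E'
import numpy as np,cv2
def load(n): return dict(np.load(f"pics/{n}.npz"))
def cloud(d,mask=None):
    K=d["intrinsics"];z=d["depth"]
    v,u=np.indices(z.shape)
    P=np.stack([(u-K[0,2])/K[0,0]*z,(v-K[1,2])/K[1,1]*z,z],-1)
    return (P-d["t"])@d["R"]   # R^T (P-t)
def proj(d,X):
    c=np.atleast_2d(X)@d["R"].T+d["t"]; K=d["intrinsics"]
    return np.stack([K[0,0]*c[:,0]/c[:,2]+K[0,2],K[1,1]*c[:,1]/c[:,2]+K[1,2]],-1)
E
python3 - <<'E'
from h import *
for n in ["top0","scene0"]:
    d=load(n);W=cloud(d);f=d["frame"];hsv=cv2.cvtColor(f,cv2.COLOR_BGR2HSV)
    m=(cv2.inRange(hsv,(18,90,80),(35,255,255))>0)if n=="top0" else (cv2.inRange(hsv,(12,130,90),(28,255,255))>0)
    m&=(d["depth"]>0)&(abs(W[...,2]-.1085)<.012)
    print(n,m.sum(),"lid z",np.percentile(W[m][:,2],[5,50,95]).round(4))
    nl,l,st,c=cv2.connectedComponentsWithStats(m.astype(np.uint8)); k=1+st[1:,4].argmax(); m=l==k
    P=W[m][:,:2].astype(np.float32); r=cv2.minAreaRect(P); print("rect",r, cv2.boxPoints(r).round(4).tolist())
    red=(cv2.inRange(hsv,(0,170,90),(4,255,255))|cv2.inRange(hsv,(174,170,90),(180,255,255)))>0
    nl,l,st,c=cv2.connectedComponentsWithStats(red.astype(np.uint8))
    for i in range(1,nl):
        if st[i,4]>15:
            q=W[l==i]; print("red",st[i,4],c[i].round(1),np.median(q,0).round(4))
d=load("top0");W=cloud(d)
for nm,(u,v) in dict(cutter=(364,337),jar=(470,271),shaker=(256,277),bottlecap=(399,171),bottle=(385,188),loaf=(307,178),hdl=(330,340),legL=(303,330),legR=(357,323),scr=(232,325)).items():
    w=W[v-2:v+3,u-2:u+3].reshape(-1,3);i=w[:,2].argmax();print(nm,w[i].round(3))
E
```

```text
top0 15082 lid z [0.106  0.1085 0.111 ]
rect ((0.5605370998382568, -0.011813074350357056), (0.18392419815063477, 0.303769588470459), 6.665415287017822) [[0.45159998536109924, 0.12839999794960022], [0.4867999851703644, -0.17329999804496765], [0.6694999933242798, -0.15199999511241913], [0.6341999769210815, 0.14970000088214874]]
red 80 [405.  324.3] [ 0.4456 -0.1092  0.0751]
scene0 9852 lid z [0.1047 0.107  0.1094]
rect ((0.5597442984580994, -0.014819741249084473), (0.18463407456874847, 0.30379557609558105), 6.7729315757751465) [[0.45019999146461487, 0.1251000016927719], [0.4860000014305115, -0.17649999260902405], [0.6693000197410583, -0.15479999780654907], [0.6334999799728394, 0.1468999981880188]]
red 40 [218.5 236.9] [ 0.4462 -0.1153  0.0739]
cutter [0.548 0.076 0.967]
jar [ 0.553 -0.227  0.121]
shaker [0.534 0.178 0.127]
bottlecap [ 0.722 -0.075  0.192]
bottle [0.548 0.076 0.967]
loaf [0.734 0.089 0.078]
hdl [0.423 0.036 0.112]
legL [0.434 0.087 0.111]
legR [ 0.448 -0.011  0.112]
scr [0.43  0.236 0.013]
```

```bash
python3 - <<'E'
from h import *
d=load("top0")
c=d["frame"][290:370,290:450]; cv2.imwrite("pics/c0.png",cv2.resize(c,(800,400),interpolation=cv2.INTER_CUBIC))
d=load("scene0")
c=d["frame"][160:260,190:350]; cv2.imwrite("pics/c1.png",cv2.resize(c,(800,500),interpolation=cv2.INTER_CUBIC))
E
```

```text
(no output)
```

View pics/c0.png

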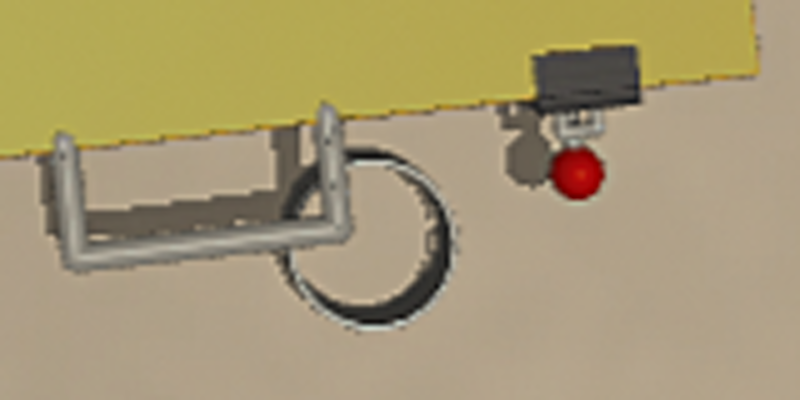

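View pics/c1.png

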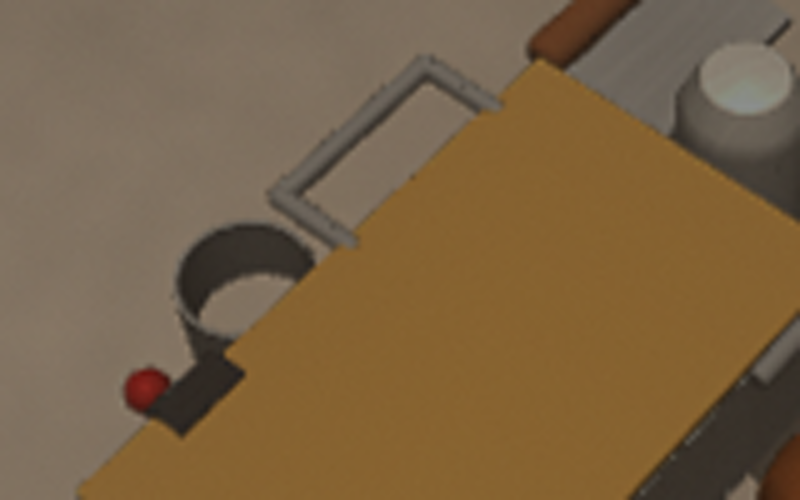

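The lid fit gives the bin origin at about (0.562, -0.013) with yaw about 6.7°. The lid top is at z 0.1085, as specified, and the ball sits within 2 mm of its hasp≈0 position. I'll write the pose helper next.

```bash
cat >> h.py <<'E'
from scipy.spatial.transform import Rotation as Ro
YAW=np.deg2rad(6.7); O=np.array([.5621,-.0130,0])
def RB(): return Ro.from_euler('z',YAW).as_matrix()
def b2w(p): return RB()@(np.array(p,float)/1000)+O
def w2b(X): return (np.asarray(X)-O)@RB()*1000
def goto(s,targets,jaw=None):
    """targets: bin-frame mm TCP points; jaw: angle in bin frame deg of jaw axis (90=along y)"""
    R=Ro.from_rotvec(s["ee_rot"]).as_matrix()
    if jaw is not None:
        want=np.deg2rad(jaw)+YAW
        yv=R[:,1]; cur=np.arctan2(yv[1],yv[0]); dy=(want-cur+np.pi/2)%np.pi-np.pi/2
        print("roll (tool z down => sign)", round(-dy,3) if R[2,2]<0 else round(dy,3), "alt",round(-dy+np.pi*np.sign(dy),3))
    for t in targets:
        print(np.round(t,0),"slide",np.round(R.T@(b2w(t)-s["position"])*1000,1).tolist(), "world",b2w(t).round(3))
def st(s):
    R=Ro.from_rotvec(s["ee_rot"]).as_matrix()
    print("t",round(s["clock"],2),"bin",w2b(s["position"]).round(1),"jawdeg bin",round(np.rad2deg(np.arctan2(R[1,1],R[0,1])-YAW),1),"F",np.round(s["force"],1),"w",round(s["width"],3),"j",np.round(s["joints"],2))
E
python3 - <<'E'
from h import *
from cell import arm
s=arm.observe(); st(s); print(Ro.from_rotvec(s["ee_rot"]).as_matrix().round(3))
goto(s,[(-126,-85,250),(-126,-85,120),(-126,-85,54)],90)
d=load("top0");W=cloud(d)
for nm in["top0","scene0"]:
    d=load(nm);W=cloud(d).reshape(-1,3)
    for x0,x1,y0,y1 in[(.1,.4,.3,.75),(.3,.5,0,.3),(.5,.9,.3,.7),(.35,.5,-.3,0)]:
        m=(W[:,0]>x0)&(W[:,0]<x1)&(W[:,1]>y0)&(W[:,1]<y1)&(d["depth"].ravel()>0); print(nm,x0,y0,W[m][:,2].max().round(3) if m.any() else None)
d=load("top0");W=cloud(d)
m=(abs(W[...,2]-.045)<.004)&(W[...,0]>.38)&(W[...,0]<.5)&(W[...,1]>-.1)&(W[...,1]<.06)
P=W[m][:,:2]; print(len(P)); 
A=np.c_[2*P,np.ones(len(P))]; c=np.linalg.lstsq(A,(P**2).sum(1),rcond=None)[0]; print("cutter",c[:2],w2b([*c[:2],0]), np.sqrt(c[2]+c[0]**2+c[1]**2))
for n,p in dict(jar=(.553,-.227,0),bottle=(.722,-.075,0),loaf=(.734,.089,0),shaker=(.534,.178,0)).items(): print(n,w2b(p).round(0))
E
```

```text
t 0.15 bin [-345.   666.2  226.1] jawdeg bin 70.2 F [ 0.5 -0.3  0.2] w 0.997 j [-1.44  0.44  0.02  1.57 -0.01  1.13 -0.08]
[[-0.974  0.227 -0.   ]
 [ 0.227  0.974 -0.001]
 [-0.    -0.001 -1.   ]]
roll (tool z down => sign) -0.346 alt 2.796
[-126  -85  250] slide [-460.7, -632.5, -23.1] world [ 0.447 -0.112  0.25 ]
[-126  -85  120] slide [-460.7, -632.3, 106.9] world [ 0.447 -0.112  0.12 ]
[-126  -85   54] slide [-460.7, -632.2, 172.9] world [ 0.447 -0.112  0.054]
top0 0.1 0.3 0.115
top0 0.3 0 0.114
top0 0.5 0.3 0.224
top0 0.35 -0.3 0.115
scene0 0.1 0.3 0.112
scene0 0.3 0 0.111
scene0 0.5 0.3 0.225
scene0 0.35 -0.3 0.113
128
cutter [ 0.41308984 -0.03200798] [-150.21019098   -1.49304339    0.        ] 0.03311141233896598
jar [ -34. -211.    0.]
bottle [152. -80.   0.]
loaf [183.  81.   0.]
shaker [ -6. 193.   0.]
```

Call:
jog_arm(
  increments=[
    {"slide":[0,-30,-30],"roll":-0.05,"gripper":0.6},
    {"slide":[-30,-60,-30],"roll":-0.1,"gripper":0.6},
    {"slide":[-55,-90,-30],"roll":-0.15,"gripper":0.6},
    {"slide":[-80,-120,-30],"roll":-0.2,"gripper":0.6},
    {"slide":[-105,-150,-30],"roll":-0.25,"gripper":0.6},
    {"slide":[-130,-180,-30],"roll":-0.3,"gripper":0.6},
    {"slide":[-155,-210,-30],"roll":-0.346,"gripper":0.6},
    {"slide":[-180,-243,-30],"roll":-0.346,"gripper":0.6},
    {"slide":[-205,-275,-30],"roll":-0.346,"gripper":0.6},
    {"slide":[-230,-307,-30],"roll":-0.346,"gripper":0.6},
  ],
)

```text
clock: 0.98
position: [0.2964, 0.2555, 0.2567]
ee_rot: [0.184, -3.136, -0.0]
force: [2.1, 1.1, 0.5]
width: 0.6
```

```bash
python3 - <<'E'
from h import *
from cell import arm
s=arm.observe(); st(s)
goto(s,[(-126,-85,250),(-126,-85,120),(-126,-85,54)],90)
E
```

```text
t 0.98 bin [-232.6  297.6  256.7] jawdeg bin 90.0 F [2.1 1.1 0.5] w 0.6 j [-0.99  0.01  0.15  2.05 -0.    1.08  0.84]
roll (tool z down => sign) 0.0 alt -3.141
[-126  -85  250] slide [-106.5, -382.6, 6.6] world [ 0.447 -0.112  0.25 ]
[-126  -85  120] slide [-106.5, -382.7, 136.6] world [ 0.447 -0.112  0.12 ]
[-126  -85   54] slide [-106.5, -382.7, 202.6] world [ 0.447 -0.112  0.054]
```

Call:
jog_arm(
  increments=[
    {"slide":[-11,-39,5],"roll":0,"gripper":0.6},
    {"slide":[-22,-78,5],"roll":0,"gripper":0.6},
    {"slide":[-33,-117,5],"roll":0,"gripper":0.6},
    {"slide":[-44,-156,10],"roll":0,"gripper":0.6},
    {"slide":[-55,-195,15],"roll":0,"gripper":0.6},
    {"slide":[-66,-234,20],"roll":0,"gripper":0.6},
    {"slide":[-77,-273,30],"roll":0,"gripper":0.6},
    {"slide":[-88,-312,50],"roll":0,"gripper":0.6},
    {"slide":[-98,-348,70],"roll":0,"gripper":0.6},
    {"slide":[-106.5,-382.5,90],"roll":0,"gripper":0.6},
  ],
)

```text
clock: 1.82
position: [0.4464, -0.109, 0.1679]
ee_rot: [-0.185, 3.134, -0.001]
force: [2.0, 1.6, 0.6]
width: 0.599
```

```bash
cat >> h.py <<'E'
def wristcam(s,d):
    H=d["hand_eye"]; T=np.eye(4);T[:3,:3]=Ro.from_rotvec(s["ee_rot"]).as_matrix();T[:3,3]=s["position"]
    M=np.linalg.inv(T@H); d["R"]=M[:3,:3]; d["t"]=M[:3,3]; return d
def snap(arm,n,tag):
    s=arm.observe(); d=arm.get_image(n)
    if n=="wrist": wristcam(s,d)
    cv2.imwrite(f"pics/{n}_{tag}.png",d["frame"]); np.savez(f"pics/{n}_{tag}.npz",**d); return s,d
E
python3 - <<'E'
from h import *
from cell import arm
s,d=snap(arm,"wrist","1"); st(s)
goto(s,[(-126,-85,54)],90)
W=cloud(d);hsv=cv2.cvtColor(d["frame"],cv2.COLOR_BGR2HSV)
red=(cv2.inRange(hsv,(0,170,60),(5,255,255))|cv2.inRange(hsv,(174,170,60),(180,255,255)))>0
nl,l,st_,c=cv2.connectedComponentsWithStats(red.astype(np.uint8))
from scipy.optimize import least_squares
for i in range(1,nl):
    if st_[i,4]>60:
        q=w2b(W[(l==i)&(d["depth"]>0)]); 
        r=least_squares(lambda p:np.linalg.norm(q-p,axis=1)-11,q.mean(0)-[0,0,6],loss='soft_l1').x
        print(st_[i,4],c[i],q.mean(0),"ball ctr bin",r.round(1))
E
```

```text
t 1.82 bin [-126.2  -81.8  167.9] jawdeg bin 90.0 F [2.  1.6 0.6] w 0.599 j [-0.39  0.25  0.63  2.08 -0.19  0.87  2.04]
roll (tool z down => sign) 0.001 alt -3.141
[-126  -85   54] slide [0.0, -3.1, 113.9] world [ 0.447 -0.112  0.054]
732 [317.90710383 227.37704918] [-130.2313      -84.51828367   75.31433145] ball ctr bin [-128.   -84.4   67.2]
```

View pics/wrist_1.png

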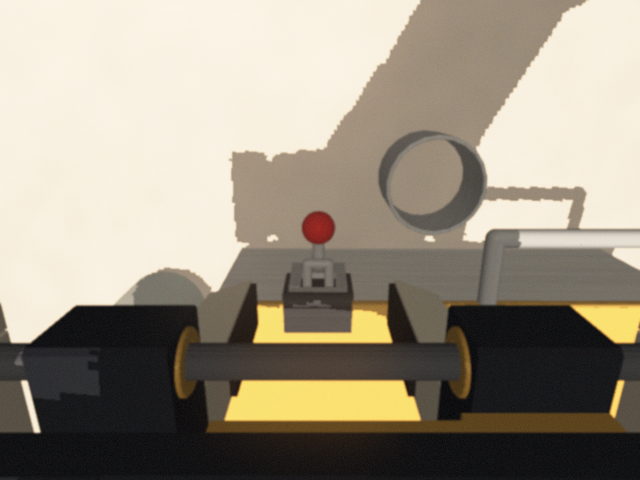

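Call:
jog_arm(
  increments=[
    {"slide":[2,-3,25],"roll":0,"gripper":0.6},
    {"slide":[2,-3,60],"roll":0,"gripper":0.6},
    {"slide":[2,-3,90],"roll":0,"gripper":0.6},
    {"slide":[2,-3,105],"roll":0,"gripper":0.6},
    {"slide":[2,-3,111],"roll":0,"gripper":0.5},
    {"slide":[2,-3,111],"roll":0,"gripper":0.3},
    {"slide":[2,-3,111],"roll":0,"gripper":0.0},
    {"slide":[2,-3,111],"roll":0,"gripper":0.0},
    {"slide":[2,-3,111],"roll":0,"gripper":0.0},
    {"slide":[2,-3,111],"roll":0,"gripper":0.0},
  ],
  newtons=10,
)

```text
clock: 2.7
position: [0.445, -0.1115, 0.0585]
ee_rot: [-0.183, 3.133, -0.003]
force: [0.2, -7.9, -0.9]
width: 0.223
```

```bash
python3 - <<'E'
from h import *
from cell import arm
s,d=snap(arm,"wrist","2"); st(s)
# arc: ball relative to hinge
c0=w2b(s["position"])
print("off",c0)
th0=.065
def ball(t): return np.array([-96-(30*np.cos(t)+40*np.sin(t)),-85,104.5+30*np.sin(t)-40*np.cos(t)])
for t in np.linspace(.065,2.5,21): print(round(t,2),(ball(t)-ball(.065)).round(1))
E
```

```text
t 2.7 bin [-127.8  -84.2   58.5] jawdeg bin 90.0 F [ 0.2 -7.9 -0.9] w 0.223 j [-0.26  0.44  0.51  2.19 -0.38  0.6   2.21]
off [-127.80432806  -84.16015112   58.46875673]
0.06 [0. 0. 0.]
0.19 [-4.4  0.   4.2]
0.31 [-8.2  0.   9. ]
0.43 [-11.4   0.   14.1]
0.55 [-14.    0.   19.6]
0.67 [-15.9   0.   25.4]
0.8 [-17.    0.   31.4]
0.92 [-17.5   0.   37.5]
1.04 [-17.2   0.   43.5]
1.16 [-16.1   0.   49.5]
1.28 [-14.3   0.   55.4]
1.4 [-11.9   0.   60.9]
1.53 [-8.8  0.  66.1]
1.65 [-5.  0. 71.]
1.77 [-0.8  0.  75.3]
1.89 [ 4.  0. 79.]
2.01 [ 9.2  0.  82.2]
2.13 [14.8  0.  84.7]
2.26 [20.6  0.  86.5]
2.38 [26.6  0.  87.6]
2.5 [32.6  0.  88. ]
```

View pics/wrist_2.png

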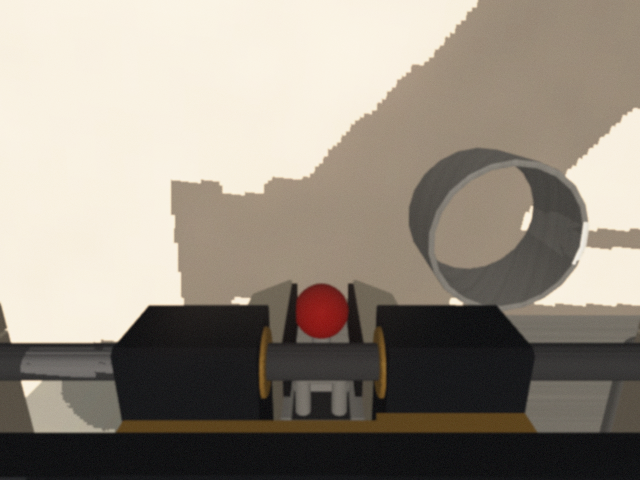

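Call:
jog_arm(
  increments=[
    {"slide":[4.4,0,-4.2],"roll":0,"gripper":0.0},
    {"slide":[8.2,0,-9],"roll":0,"gripper":0.0},
    {"slide":[11.4,0,-14.1],"roll":0,"gripper":0.0},
    {"slide":[14,0,-19.6],"roll":0,"gripper":0.0},
    {"slide":[15.9,0,-25.4],"roll":0,"gripper":0.0},
    {"slide":[17,0,-31.4],"roll":0,"gripper":0.0},
    {"slide":[17.5,0,-37.5],"roll":0,"gripper":0.0},
    {"slide":[17.2,0,-43.5],"roll":0,"gripper":0.0},
    {"slide":[16.1,0,-49.5],"roll":0,"gripper":0.0},
    {"slide":[14.3,0,-55.4],"roll":0,"gripper":0.0},
  ],
  newtons=12,
)

```text
clock: 3.58
position: [0.43, -0.1134, 0.1139]
ee_rot: [-0.182, 3.135, -0.002]
force: [0.4, -6.0, -1.9]
width: 0.224
```

```bash
python3 - <<'E'
from h import *
from cell import arm
s,d=snap(arm,"wrist","3"); st(s)
E
```

```text
t 3.58 bin [-142.9  -84.3  113.9] jawdeg bin 90.0 F [ 0.4 -6.  -1.9] w 0.224 j [-0.34  0.32  0.6   2.17 -0.27  0.72  2.12]
```

View pics/wrist_3.png

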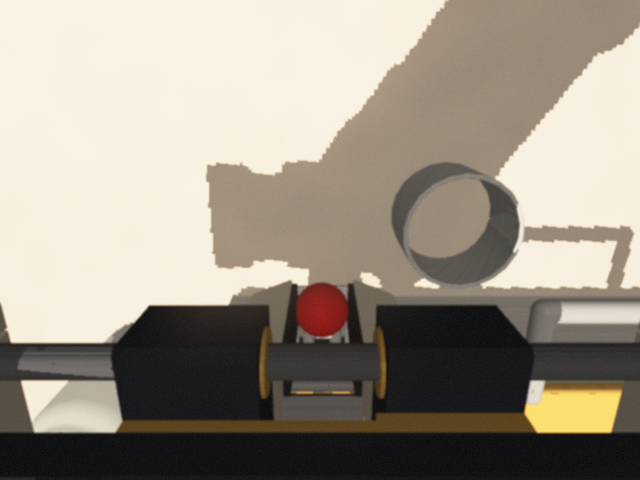

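Call:
jog_arm(
  increments=[
    {"slide":[-2.4,0,-5.5],"roll":0,"gripper":0.0},
    {"slide":[-5.5,0,-10.7],"roll":0,"gripper":0.0},
    {"slide":[-9.3,0,-15.6],"roll":0,"gripper":0.0},
    {"slide":[-13.5,0,-19.9],"roll":0,"gripper":0.0},
    {"slide":[-18.3,0,-23.6],"roll":0,"gripper":0.0},
    {"slide":[-23.5,0,-26.8],"roll":0,"gripper":0.0},
    {"slide":[-29.1,0,-29.3],"roll":0,"gripper":0.0},
    {"slide":[-34.9,0,-31.1],"roll":0,"gripper":0.0},
    {"slide":[-40.9,0,-32.2],"roll":0,"gripper":0.0},
    {"slide":[-45,0,-32.5],"roll":0,"gripper":0.0},
  ],
)

```text
clock: 4.47
position: [0.4753, -0.1082, 0.1466]
ee_rot: [-0.182, 3.134, -0.002]
force: [-0.8, -4.6, 4.0]
width: 0.229
```

```bash
python3 - <<'E'
from h import *
from cell import arm
s,d=snap(arm,"wrist","4"); st(s)
goto(s,[(-134,65,175),(-134,65,94)],0)
E
```

```text
t 4.47 bin [-97.3 -84.4 146.6] jawdeg bin 90.0 F [-0.8 -4.6  4. ] w 0.229 j [-0.36  0.33  0.61  2.04 -0.25  0.84  2.08]
roll (tool z down => sign) 1.57 alt -1.571
[-134   65  175] slide [36.7, 149.3, -28.8] world [0.421 0.036 0.175]
[-134   65   94] slide [36.9, 149.5, 52.2] world [0.421 0.036 0.094]
```

View pics/wrist_4.png

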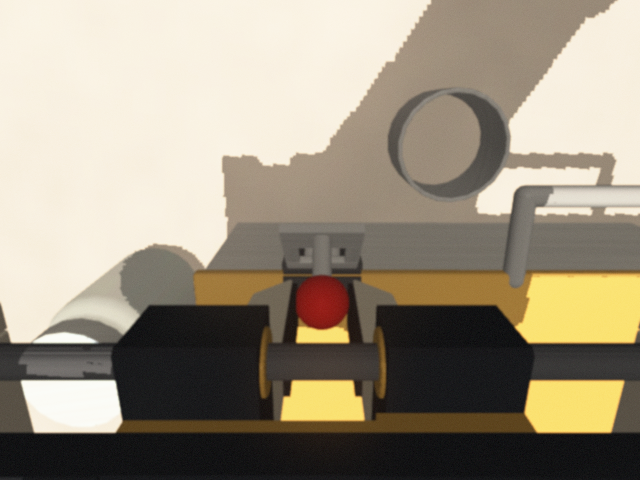

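Call:
jog_arm(
  increments=[
    {"slide":[0,0,0],"roll":0,"gripper":0.6},
    {"slide":[0,0,0],"roll":0,"gripper":0.6},
    {"slide":[0,0,-20],"roll":0,"gripper":0.6},
    {"slide":[0,0,-50],"roll":0,"gripper":0.6},
    {"slide":[0,10,-80],"roll":0.1,"gripper":0.6},
    {"slide":[10,40,-80],"roll":0.22,"gripper":0.6},
    {"slide":[20,70,-80],"roll":0.34,"gripper":0.6},
    {"slide":[30,100,-80],"roll":0.46,"gripper":0.6},
    {"slide":[37,125,-80],"roll":0.58,"gripper":0.6},
    {"slide":[37,149,-80],"roll":0.7,"gripper":0.6},
  ],
)

```text
clock: 5.35
position: [0.4189, 0.0347, 0.2254]
ee_rot: [-0.795, -3.038, -0.002]
force: [-0.1, -0.5, 0.6]
width: 0.6
```

```bash
python3 - <<'E'
from h import *
from cell import arm
s,d=snap(arm,"top","5"); st(s)
goto(s,[(-134,65,175),(-134,65,94)],0)
s,d=snap(arm,"scene","5")
W=cloud(d);hsv=cv2.cvtColor(d["frame"],cv2.COLOR_BGR2HSV)
for d in [load("top_5"),d]:
    W=cloud(d);hsv=cv2.cvtColor(d["frame"],cv2.COLOR_BGR2HSV)
    red=(cv2.inRange(hsv,(0,170,60),(5,255,255))|cv2.inRange(hsv,(174,170,60),(180,255,255)))>0
    nl,l,st_,c=cv2.connectedComponentsWithStats(red.astype(np.uint8))
    for i in range(1,nl):
        if st_[i,4]>20: print(c[i],w2b(np.median(W[(l==i)&(d["depth"]>0)],0)).round(1))
cv2.imwrite("pics/c5.png",cv2.resize(d["frame"][150:300,180:380],(800,600)))
E
```

```text
t 5.35 bin [-136.6   64.1  225.4] jawdeg bin 54.0 F [-0.1 -0.5  0.6] w 0.6 j [-0.81  0.09  0.66  2.08 -0.07  1.    0.95]
roll (tool z down => sign) 0.942 alt -2.199
[-134   65  175] slide [-1.7, 2.2, 50.4] world [0.421 0.036 0.175]
[-134   65   94] slide [-1.8, 2.2, 131.4] world [0.421 0.036 0.094]
[413.47663551 314.57009346] [-100.3  -82.2  161.8]
[220.23943662 222.77464789] [-97.7 -87.9 160.4]
```

View pics/c5.png

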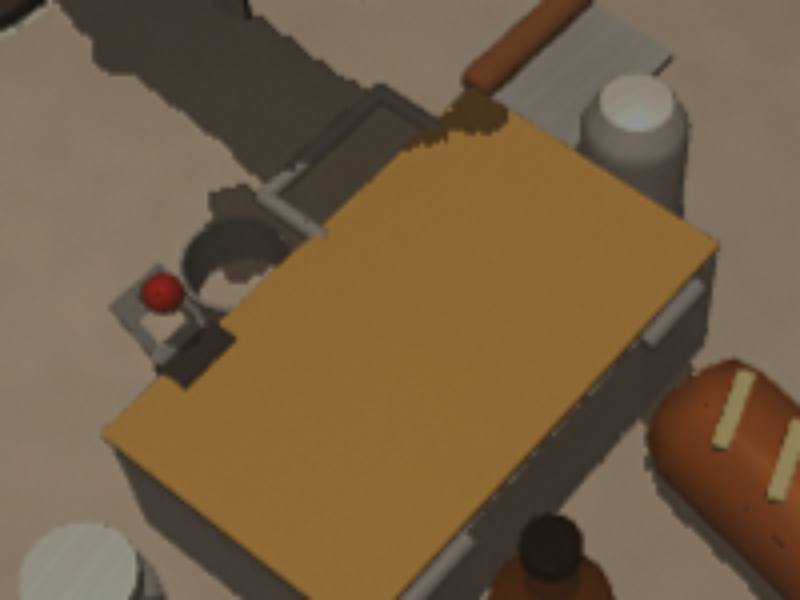

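Call:
jog_arm(
  increments=[
    {"slide":[0,0,0],"roll":0.12,"gripper":0.3},
    {"slide":[0,0,0],"roll":0.24,"gripper":0.3},
    {"slide":[0,0,0],"roll":0.36,"gripper":0.3},
    {"slide":[0,0,10],"roll":0.48,"gripper":0.3},
    {"slide":[0,0,20],"roll":0.6,"gripper":0.3},
    {"slide":[0,0,30],"roll":0.72,"gripper":0.3},
    {"slide":[0,0,40],"roll":0.82,"gripper":0.3},
    {"slide":[0,0,50],"roll":0.87,"gripper":0.3},
    {"slide":[0,0,60],"roll":0.87,"gripper":0.3},
    {"slide":[0,0,60],"roll":0.87,"gripper":0.3},
  ],
)

```text
clock: 6.28
position: [0.4198, 0.0332, 0.1641]
ee_rot: [-1.994, -2.426, 0.003]
force: [-0.2, -0.2, -0.2]
width: 0.3
```

```bash
python3 - <<'E'
from h import *
from cell import arm
s,d=snap(arm,"wrist","6"); st(s)
goto(s,[(-134,65,120),(-134,65,92)],0)
W=cloud(d); B=w2b(W.reshape(-1,3)).reshape(W.shape)
m=(d["depth"]>0)&(abs(B[...,2]-108)<8)&(B[...,0]<-105)&(B[...,0]>-160)&(B[...,1]>20)&(B[...,1]<112)
q=B[m]; print(m.sum(), q.min(0),q.max(0)); 
t=q[q[:,2]>q[:,2].max()-3]; print("bar top",np.median(t,0))
E
```

```text
t 6.28 bin [-135.9   62.5  164.1] jawdeg bin 4.5 F [-0.2 -0.2 -0.2] w 0.3 j [-0.84  0.2   0.75  2.16 -0.18  0.84  0.22]
roll (tool z down => sign) 0.078 alt -3.064
[-134   65  120] slide [2.4, 2.2, 44.1] world [0.421 0.036 0.12 ]
[-134   65   92] slide [2.4, 2.3, 72.1] world [0.421 0.036 0.092]
3379 [-138.71224904   20.01237595  102.63156335] [-105.02198146  111.99948627  112.62954079]
bar top [-133.15043646   70.93328629  110.46202395]
```

View pics/wrist_6.png

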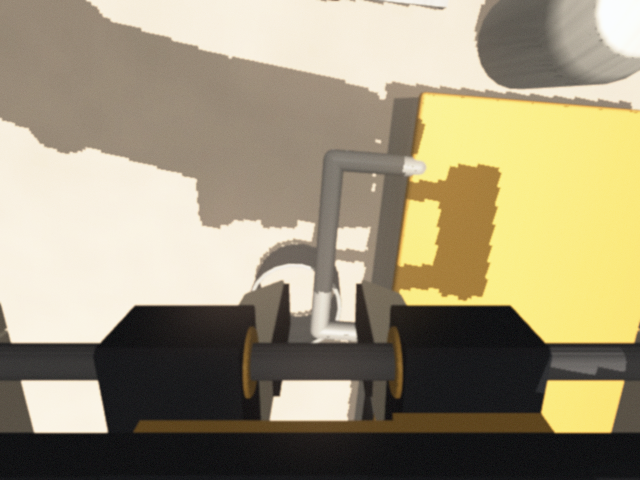

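```bash
python3 - <<'E'
from h import *
for n in ["wrist_6","top0","scene0","top_5"]:
    d=load(n); W=cloud(d); B=w2b(W.reshape(-1,3)).reshape(W.shape)
    m=(d["depth"]>0)&(abs(B[...,2]-107)<7)&(B[...,0]<-126)&(B[...,0]>-142)&(B[...,1]>-20)&(B[...,1]<150)
    q=B[m]; print(n,m.sum(), np.percentile(q[:,1],[1,99]).round(1),"x med",np.median(q[:,0]).round(1),"z",q[:,2].max())
E
```

```text
wrist_6 3838 [ 13.6 120.2] x med -133.1 z 112.62954079345029
top0 351 [ 13.6 120.9] x med -132.4 z 113.53687041704447
scene0 206 [  8.3 115.8] x med -131.8 z 111.48668241802956
top_5 119 [ 13.1 121.1] x med -131.6 z 112.92342918482765
```

Call:
jog_arm(
  increments=[
    {"slide":[3.5,3.1,0],"roll":0.078,"gripper":0.3},
    {"slide":[3.5,3.1,10],"roll":0.078,"gripper":0.3},
    {"slide":[3.5,3.1,30],"roll":0.078,"gripper":0.3},
    {"slide":[3.5,3.1,50],"roll":0.078,"gripper":0.3},
    {"slide":[3.5,3.1,65],"roll":0.078,"gripper":0.3},
    {"slide":[3.5,3.1,71],"roll":0.078,"gripper":0.3},
    {"slide":[3.5,3.1,71],"roll":0.078,"gripper":0.0},
    {"slide":[3.5,3.1,71],"roll":0.078,"gripper":0.0},
    {"slide":[3.5,3.1,71],"roll":0.078,"gripper":0.0},
    {"slide":[3.5,3.1,71],"roll":0.078,"gripper":0.0},
  ],
  newtons=15,
)

```text
clock: 7.17
position: [0.421, 0.0373, 0.0948]
ee_rot: [-2.087, -2.344, 0.003]
force: [-8.8, -1.4, 5.7]
width: 0.115
```

```bash
python3 - <<'E'
from h import *
from cell import arm
s,d=snap(arm,"wrist","7"); st(s)
def bar(p): return np.array([90-224*np.cos(p)+4*np.sin(p), 0, 100.5+224*np.sin(p)+4*np.cos(p)])
R=Ro.from_rotvec(s["ee_rot"]).as_matrix()
for p in np.linspace(0,1.45,31): 
    dv=bar(p)-bar(0); print(round(p,3),dv.round(1),(R.T@RB()@dv).round(1))
E
```

```text
t 7.17 bin [-134.2   66.4   94.8] jawdeg bin -0.1 F [-8.8 -1.4  5.7] w 0.115 j [-0.75  0.34  0.68  2.24 -0.35  0.67  0.29]
0.0 [0. 0. 0.] [0. 0. 0.]
0.048 [ 0.5  0.  10.8] [  0.    0.4 -10.8]
0.097 [ 1.4  0.  21.6] [  0.    1.3 -21.6]
0.145 [ 2.9  0.  32.3] [  0.    2.8 -32.3]
0.193 [ 4.9  0.  43. ] [  0.1   4.8 -43. ]
0.242 [ 7.5  0.  53.5] [  0.1   7.3 -53.5]
0.29 [10.5  0.  63.9] [  0.1  10.2 -63.9]
0.338 [14.   0.  74.1] [  0.1  13.7 -74.2]
0.387 [18.   0.  84.2] [  0.1  17.7 -84.2]
0.435 [22.5  0.  94. ] [  0.1  22.2 -94.1]
0.483 [ 27.5   0.  103.6] [   0.2   27.1 -103.8]
0.532 [ 32.9   0.  113. ] [   0.2   32.5 -113.1]
0.58 [ 38.8   0.  122.1] [   0.2   38.3 -122.3]
0.628 [ 45.1   0.  130.9] [   0.2   44.6 -131.1]
0.677 [ 51.9   0.  139.4] [   0.2   51.3 -139.6]
0.725 [ 59.    0.  147.5] [   0.2   58.4 -147.8]
0.773 [ 66.5   0.  155.3] [   0.3   65.9 -155.6]
0.822 [ 74.4   0.  162.8] [   0.3   73.7 -163.1]
0.87 [ 82.6   0.  169.8] [   0.3   81.9 -170.1]
0.918 [ 91.2   0.  176.4] [   0.3   90.5 -176.8]
0.967 [100.    0.  182.6] [   0.3   99.3 -183. ]
1.015 [109.2   0.  188.4] [   0.4  108.5 -188.8]
1.063 [118.6   0.  193.7] [   0.4  117.9 -194.2]
1.112 [128.3   0.  198.6] [   0.4  127.5 -199.1]
1.16 [138.2   0.  203. ] [   0.4  137.4 -203.5]
1.208 [148.3   0.  206.9] [   0.4  147.5 -207.5]
1.257 [158.6   0.  210.3] [   0.4  157.7 -210.9]
1.305 [169.    0.  213.2] [   0.5  168.2 -213.9]
1.353 [179.6   0.  215.6] [   0.5  178.7 -216.3]
1.402 [190.2   0.  217.5] [   0.5  189.4 -218.2]
1.45 [201.    0.  218.8] [   0.5  200.1 -219.7]
```

View pics/wrist_7.png

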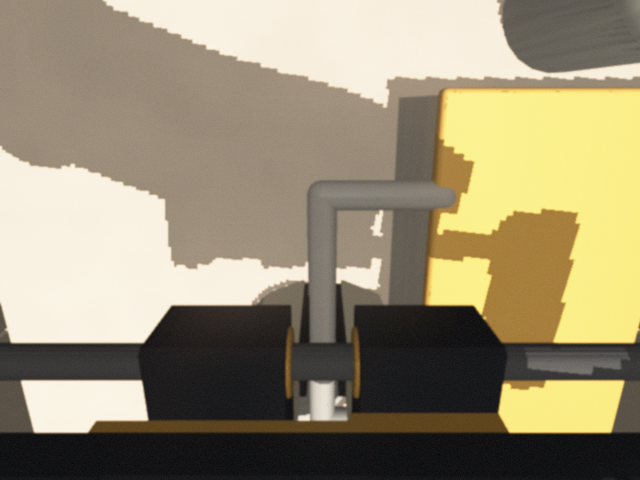

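Call:
jog_arm(
  increments=[
    {"slide":[0,0.4,-10.8],"roll":0,"gripper":0.0},
    {"slide":[0,1.3,-21.6],"roll":0,"gripper":0.0},
    {"slide":[0,2.8,-32.3],"roll":0,"gripper":0.0},
    {"slide":[0,4.8,-43],"roll":0,"gripper":0.0},
    {"slide":[0,7.3,-53.5],"roll":0,"gripper":0.0},
    {"slide":[0,10.2,-63.9],"roll":0,"gripper":0.0},
    {"slide":[0,13.7,-74.2],"roll":0,"gripper":0.0},
    {"slide":[0,17.7,-84.2],"roll":0,"gripper":0.0},
    {"slide":[0,22.2,-94.1],"roll":0,"gripper":0.0},
    {"slide":[0,27.1,-103.8],"roll":0,"gripper":0.0},
  ],
  newtons=25,
)

```text
clock: 8.05
position: [0.447, 0.0402, 0.1984]
ee_rot: [-2.086, -2.342, 0.006]
force: [-7.3, -0.8, -1.7]
width: 0.11
```

```bash
python3 - <<'E'
from h import *
from cell import arm
s=arm.observe(); st(s); b=w2b(s["position"])
# estimate phi from z of grasp (TCP 94.8 <-> bar 104.5 )
from scipy.optimize import brentq
def bar(p): return np.array([90-224*np.cos(p)+4*np.sin(p), 66, 100.5+224*np.sin(p)+4*np.cos(p)])
p=brentq(lambda p:bar(p)[2]-9.7-b[2],0,1.4); print("phi",p,bar(p)-b)
R=Ro.from_rotvec(s["ee_rot"]).as_matrix()
for q in np.arange(1,21)*(1.455-p)/20+p: print(round(q,3),(R.T@RB()@(bar(q)-bar(p))).round(1))
E
```

```text
t 8.05 bin [-108.1   66.3  198.4] jawdeg bin -0.1 F [-7.3 -0.8 -1.7] w 0.11 j [-0.86  0.21  0.78  2.06 -0.18  0.95  0.13]
phi 0.48297069192805664 [ 1.59568546 -0.26424714  9.7       ]
0.532 [ 0.   5.4 -9.5]
0.58 [  0.   11.3 -18.6]
0.629 [  0.1  17.5 -27.5]
0.677 [  0.1  24.3 -36.1]
0.726 [  0.1  31.4 -44.3]
0.775 [  0.1  38.9 -52.2]
0.823 [  0.1  46.8 -59.7]
0.872 [  0.1  55.  -66.8]
0.92 [  0.2  63.6 -73.5]
0.969 [  0.2  72.5 -79.8]
1.018 [  0.2  81.7 -85.6]
1.066 [  0.2  91.2 -91. ]
1.115 [  0.2 100.9 -95.9]
1.163 [   0.2  110.8 -100.3]
1.212 [   0.3  121.  -104.3]
1.261 [   0.3  131.3 -107.8]
1.309 [   0.3  141.8 -110.7]
1.358 [   0.3  152.4 -113.1]
1.406 [   0.3  163.1 -115. ]
1.455 [   0.4  173.9 -116.4]
```

Call:
jog_arm(
  increments=[
    {"slide":[0,5.4,-9.5],"roll":0,"gripper":0.0},
    {"slide":[0,11.3,-18.6],"roll":0,"gripper":0.0},
    {"slide":[0,17.5,-27.5],"roll":0,"gripper":0.0},
    {"slide":[0,24.3,-36.1],"roll":0,"gripper":0.0},
    {"slide":[0,31.4,-44.3],"roll":0,"gripper":0.0},
    {"slide":[0,38.9,-52.2],"roll":0,"gripper":0.0},
    {"slide":[0,46.8,-59.7],"roll":0,"gripper":0.0},
    {"slide":[0,55,-66.8],"roll":0,"gripper":0.0},
    {"slide":[0,63.6,-73.5],"roll":0,"gripper":0.0},
    {"slide":[0,72.5,-79.8],"roll":0,"gripper":0.0},
  ],
)

```text
clock: 8.88
position: [0.5187, 0.0485, 0.2795]
ee_rot: [-2.085, -2.341, 0.005]
force: [-16.1, -0.6, 16.5]
width: 0.108
```

```bash
cat >> h.py <<'E'
from scipy.optimize import brentq
def bar(p): return np.array([90-224*np.cos(p)+4*np.sin(p), 66, 100.5+224*np.sin(p)+4*np.cos(p)])
def arc(s,ps,dz=9.7):
    b=w2b(s["position"]); p=min(np.linspace(0,1.48,1481),key=lambda p:np.hypot(*(bar(p)[[0,2]]-[0,dz]-b[[0,2]])))
    print("phi",p,"resid",(bar(p)-[0,0,dz]-b).round(1)); R=Ro.from_rotvec(s["ee_rot"]).as_matrix()
    for q in ps(p): print(round(q,3),(R.T@RB()@(bar(q)-bar(p))).round(1))
E
python3 - <<'E'
from h import *
from cell import arm
s,d=snap(arm,"scene","8"); st(s); arc(s,lambda p:np.linspace(p,1.455,11)[1:])
E
```

```text
t 8.88 bin [-35.9  66.2 279.5] jawdeg bin -0.1 F [-16.1  -0.6  16.5] w 0.108 j [-0.81  0.26  0.79  1.78 -0.2   1.18  0.16]
phi 0.964 resid [ 1.5 -0.2 -2.4]
1.013 [ 0.   9.3 -5.9]
1.062 [  0.1  18.8 -11.4]
1.111 [  0.1  28.6 -16.4]
1.16 [  0.1  38.6 -21. ]
1.21 [  0.1  48.8 -25. ]
1.259 [  0.2  59.3 -28.5]
1.308 [  0.2  69.8 -31.5]
1.357 [  0.2  80.6 -34. ]
1.406 [  0.2  91.4 -36. ]
1.455 [  0.3 102.3 -37.4]
```

View pics/scene_8.png

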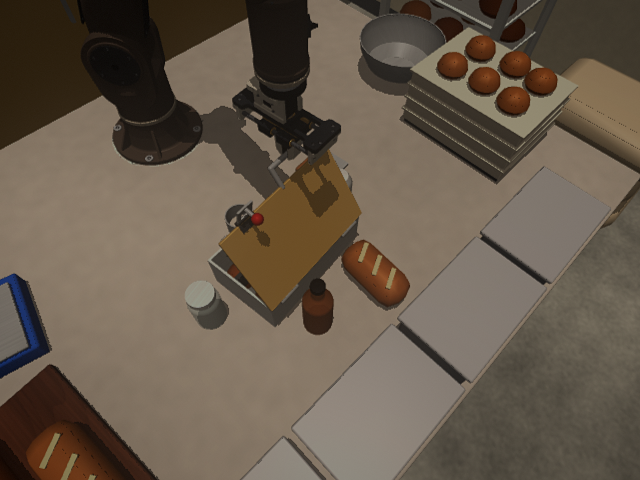

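The lid is coming up at about 0.96 rad. The scene view shows it half open with the hasp ball at (257,218) up on the lid. I continue with a small correction towards the arc.

Call:
jog_arm(
  increments=[
    {"slide":[0,9.8,-5],"roll":0,"gripper":0.0},
    {"slide":[0,19.8,-9.8],"roll":0,"gripper":0.0},
    {"slide":[0,30,-14.2],"roll":0,"gripper":0.0},
    {"slide":[0,40,-18.6],"roll":0,"gripper":0.0},
    {"slide":[0,50.3,-22.6],"roll":0,"gripper":0.0},
    {"slide":[0,60.8,-26.1],"roll":0,"gripper":0.0},
    {"slide":[0,71.3,-29.1],"roll":0,"gripper":0.0},
    {"slide":[0,82,-31.6],"roll":0,"gripper":0.0},
    {"slide":[0,93,-33.6],"roll":0,"gripper":0.0},
    {"slide":[0,104,-35],"roll":0,"gripper":0.0},
  ],
)

```text
clock: 9.77
position: [0.6254, 0.0607, 0.3149]
ee_rot: [2.089, 2.346, 0.001]
force: [-3.4, -0.8, 1.7]
width: 0.108
```

```bash
python3 - <<'E'
from h import *
from cell import arm
s,d=snap(arm,"scene","9"); st(s); arc(s,lambda p:np.linspace(p,1.47,3)[1:])
W=cloud(d);B=w2b(W.reshape(-1,3)).reshape(W.shape)
hsv=cv2.cvtColor(d["frame"],cv2.COLOR_BGR2HSV)
m=(cv2.inRange(hsv,(12,130,60),(28,255,255))>0)&(d["depth"]>0)&(B[...,0]>40)&(B[...,0]<140)&(B[...,2]>110)&(abs(B[...,1])<155)
q=B[m]; p=np.polyfit(q[:,2],q[:,0],1); print(len(q),"lid angle",np.pi/2-np.arctan(abs(p[0])),p)
E
```

```text
t 9.77 bin [ 71.5  65.8 314.9] jawdeg bin -0.1 F [-3.4 -0.8  1.7] w 0.108 j [-0.68  0.45  0.77  1.47 -0.31  1.35  0.23]
phi 1.47 resid [-0.   0.2 -0.8]
1.47 [0. 0. 0.]
1.47 [0. 0. 0.]
3713 lid angle 1.469697365461036 [-1.01444820e-01  1.07690705e+02]
```

View pics/scene_9.png

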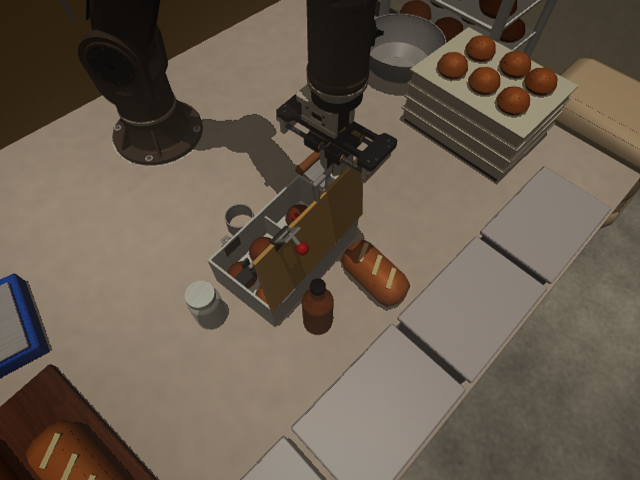

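Call:
jog_arm(
  increments=[
    {"slide":[0,0,0],"roll":0,"gripper":0.3},
    {"slide":[0,0,0],"roll":0,"gripper":0.3},
    {"slide":[0,0,-20],"roll":0,"gripper":0.3},
    {"slide":[0,0,-45],"roll":0,"gripper":0.3},
    {"slide":[0,-30,-60],"roll":-0.12,"gripper":0.3},
    {"slide":[0,-60,-60],"roll":-0.24,"gripper":0.3},
    {"slide":[0,-90,-40],"roll":-0.36,"gripper":0.3},
    {"slide":[0,-120,-20],"roll":-0.48,"gripper":0.3},
    {"slide":[0,-125,20],"roll":-0.6,"gripper":0.3},
    {"slide":[0,-125,60],"roll":-0.72,"gripper":0.3},
  ],
)

```text
clock: 10.65
position: [0.4998, 0.0469, 0.2536]
ee_rot: [1.118, 2.934, 0.008]
force: [1.6, 0.8, 0.5]
width: 0.299
```

```bash
python3 - <<'E'
from h import *
from cell import arm
s=arm.observe(); st(s)
goto(s,[(-45,58,200)],90)
E
```

```text
t 10.65 bin [-54.9  66.7 253.6] jawdeg bin 41.6 F [1.6 0.8 0.5] w 0.299 j [-0.72  0.22  0.65  1.87 -0.15  1.1   0.82]
roll (tool z down => sign) -0.845 alt 2.296
[-45  58 200] slide [-13.1, 1.4, 53.7] world [0.511 0.039 0.2  ]
```

Call:
jog_arm(
  increments=[
    {"slide":[-3,0,10],"roll":-0.12,"gripper":0.34},
    {"slide":[-6,0,20],"roll":-0.24,"gripper":0.34},
    {"slide":[-9,0,30],"roll":-0.36,"gripper":0.34},
    {"slide":[-13,1.4,40],"roll":-0.48,"gripper":0.34},
    {"slide":[-13,1.4,50],"roll":-0.6,"gripper":0.34},
    {"slide":[-13,1.4,60],"roll":-0.72,"gripper":0.34},
    {"slide":[-13,1.4,65],"roll":-0.845,"gripper":0.34},
    {"slide":[-13,1.4,65],"roll":-0.845,"gripper":0.34},
    {"slide":[-13,1.4,65],"roll":-0.845,"gripper":0.34},
    {"slide":[-13,1.4,65],"roll":-0.845,"gripper":0.34},
  ],
)

```text
clock: 11.48
position: [0.5121, 0.039, 0.1886]
ee_rot: [-0.166, 3.136, 0.0]
force: [0.3, 0.5, 0.9]
width: 0.341
```

```bash
python3 - <<'E'
from h import *
from cell import arm
s,d=snap(arm,"wrist","11"); st(s)
W=cloud(d);B=w2b(W.reshape(-1,3)).reshape(W.shape);hsv=cv2.cvtColor(d["frame"],cv2.COLOR_BGR2HSV)
red=(cv2.inRange(hsv,(0,170,60),(5,255,255))|cv2.inRange(hsv,(174,170,60),(180,255,255)))>0
nl,l,st_,c=cv2.connectedComponentsWithStats(red.astype(np.uint8))
for i in range(1,nl):
    if st_[i,4]>60:
        q=B[(l==i)&(d["depth"]>0)]; print(st_[i,4],c[i].round(0),np.percentile(q,[2,50,98],axis=0).round(1).tolist())
snap(arm,"top","11")
E
```

```text
t 11.48 bin [-43.6  57.4 188.6] jawdeg bin 89.4 F [0.3 0.5 0.9] w 0.341 j [-0.54  0.3   0.46  1.92 -0.16  0.95  1.67]
728 [324. 277.] [[-25.9, 49.6, 90.9], [-12.1, 58.5, 95.8], [-2.8, 66.4, 97.7]]
```

View pics/wrist_11.png

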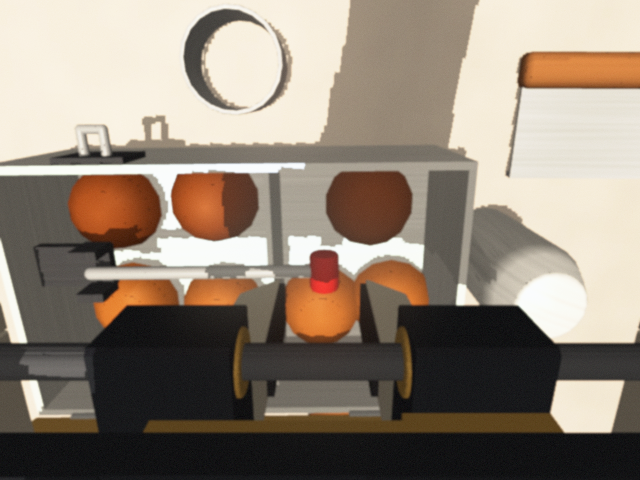

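View pics/top_11.png

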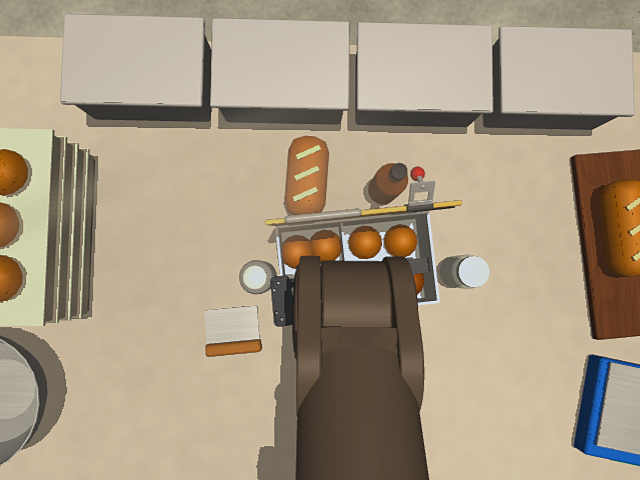

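```bash
python3 - <<'E'
from h import *
d=load("wrist_11");W=cloud(d);B=w2b(W.reshape(-1,3)).reshape(W.shape)
m=(d["depth"]>0)&(B[...,2]>80)&(B[...,2]<100)&(abs(B[...,0]+15)<16)&(B[...,1]>-60)&(B[...,1]<45)
q=B[m]
for y in range(-60,45,15):
    k=q[(q[:,1]>=y)&(q[:,1]<y+15)]; print(y,len(k),np.percentile(k,[5,50,95],axis=0).round(1).tolist() if len(k) else "")
hsv=cv2.cvtColor(d["frame"],cv2.COLOR_BGR2HSV)
red=(cv2.inRange(hsv,(0,170,40),(5,255,255))|cv2.inRange(hsv,(174,170,40),(180,255,255)))>0
q=B[red&(d["depth"]>0)&(B[...,2]>93)&(abs(B[...,1]-58)<9)]; print(np.percentile(q,[1,50,99],axis=0).round(1))
# predicted pixel outline of knob ends & rod edges
for p in [(-28,58,96),(-2,58,96),(-19.5,20,86),(-10.5,20,86),(-28,48,86),(-28,68,86)]: print(p,proj(d,b2w(p)).round(1))
cv2.imwrite("pics/c11.png",cv2.resize(d["frame"][225:325,240:400],(800,500),interpolation=cv2.INTER_CUBIC))
from cell import arm
s=arm.observe(); goto(s,[(-30.5,58,110),(-30.5,58,77)],90)
E
```

```text
-60 284 [[-19.0, -58.9, 86.9], [-16.3, -52.4, 90.5], [-11.8, -45.8, 91.9]]
-45 290 [[-19.1, -44.3, 87.7], [-16.1, -37.6, 90.5], [-11.5, -30.9, 92.2]]
-30 310 [[-19.1, -29.2, 86.3], [-16.4, -22.4, 90.4], [-11.0, -15.9, 92.0]]
-15 301 [[-19.0, -14.4, 86.7], [-16.2, -7.8, 90.5], [-11.8, -0.9, 91.9]]
0 289 [[-19.0, 0.7, 87.2], [-16.4, 7.5, 90.5], [-11.7, 14.3, 92.2]]
15 289 [[-19.0, 15.7, 87.4], [-16.2, 22.5, 90.4], [-11.4, 29.1, 91.9]]
30 293 [[-19.0, 30.9, 87.4], [-16.1, 37.6, 90.4], [-11.2, 44.2, 91.9]]
[[-26.3  51.   93.1]
 [-13.2  58.5  96. ]
 [ -2.4  65.7  98.1]]
(-28, 58, 96) [[323.2 256.5]]
(-2, 58, 96) [[323.6 293. ]]
(-19.5, 20, 86) [[267.2 263.6]]
(-10.5, 20, 86) [[267.9 275.8]]
(-28, 48, 86) [[308.2 251.4]]
(-28, 68, 86) [[338. 251.]]
roll (tool z down => sign) -0.01 alt 3.132
[-30.  58. 110.] slide [-12.9, 0.6, 78.5] world [0.525 0.041 0.11 ]
[-30.  58.  77.] slide [-12.8, 0.5, 111.5] world [0.525 0.041 0.077]
```

View pics/c11.png

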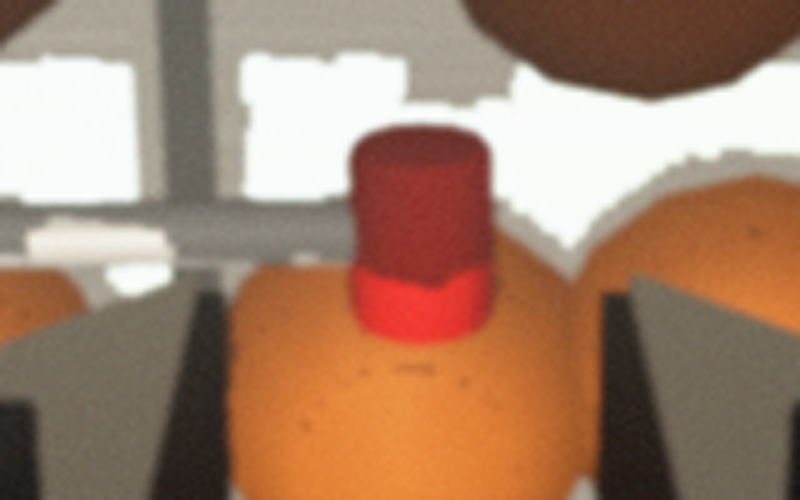

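Call:
jog_arm(
  increments=[
    {"slide":[-12.4,0.8,30],"roll":-0.01,"gripper":0.32},
    {"slide":[-12.4,0.8,60],"roll":-0.01,"gripper":0.32},
    {"slide":[-12.4,0.8,80],"roll":-0.01,"gripper":0.32},
    {"slide":[-12.4,0.8,95],"roll":-0.01,"gripper":0.32},
    {"slide":[-12.4,0.8,106],"roll":-0.01,"gripper":0.32},
    {"slide":[-12.4,0.8,111],"roll":-0.01,"gripper":0.32},
    {"slide":[-12.4,0.8,111],"roll":-0.01,"gripper":0.1},
    {"slide":[-12.4,0.8,111],"roll":-0.01,"gripper":0.1},
    {"slide":[-12.4,0.8,111],"roll":-0.01,"gripper":0.1},
    {"slide":[-12.4,0.8,111],"roll":-0.01,"gripper":0.1},
  ],
  newtons=12,
)

```text
clock: 12.42
position: [0.5247, 0.0412, 0.0778]
ee_rot: [-0.188, 3.135, 0.001]
force: [0.1, -0.5, -0.4]
width: 0.208
```

```bash
cat >> h.py <<'E'
def knob(t): return np.array([0,-100+158*np.cos(t),86+158*np.sin(t)])
E
python3 - <<'E'
from h import *
from cell import arm
s,d=snap(arm,"wrist","12"); st(s)
R=Ro.from_rotvec(s["ee_rot"]).as_matrix()
for t in np.linspace(0,1.68,31): print(round(t,3),(R.T@RB()@(knob(t)-knob(0))).round(1))
E
```

```text
t 12.42 bin [-30.8  58.2  77.8] jawdeg bin 90.2 F [ 0.1 -0.5 -0.4] w 0.208 j [-0.47  0.47  0.39  2.   -0.27  0.71  1.78]
0.0 [0. 0. 0.]
0.056 [-0.  -0.2 -8.8]
0.112 [ -0.   -1.  -17.7]
0.168 [ -0.   -2.2 -26.4]
0.224 [ -0.   -3.9 -35.1]
0.28 [ -0.   -6.1 -43.7]
0.336 [ -0.   -8.8 -52.1]
0.392 [ -0.  -12.  -60.4]
0.448 [ -0.1 -15.6 -68.4]
0.504 [ -0.  -19.6 -76.3]
0.56 [ -0.  -24.1 -83.9]
0.616 [ -0.  -29.  -91.3]
0.672 [ -0.  -34.3 -98.4]
0.728 [  -0.   -40.  -105.1]
0.784 [  -0.   -46.1 -111.6]
0.84 [  -0.   -52.5 -117.7]
0.896 [  -0.   -59.3 -123.4]
0.952 [   0.   -66.3 -128.7]
1.008 [   0.   -73.7 -133.7]
1.064 [   0.   -81.3 -138.2]
1.12 [ 1.000e-01 -8.910e+01 -1.422e+02]
1.176 [ 1.000e-01 -9.720e+01 -1.459e+02]
1.232 [ 1.000e-01 -1.054e+02 -1.490e+02]
1.288 [ 1.000e-01 -1.139e+02 -1.518e+02]
1.344 [ 1.000e-01 -1.224e+02 -1.540e+02]
1.4 [ 1.000e-01 -1.311e+02 -1.557e+02]
1.456 [   0.2 -139.9 -157. ]
1.512 [   0.2 -148.7 -157.8]
1.568 [   0.2 -157.5 -158. ]
1.624 [   0.2 -166.4 -157.8]
1.68 [   0.3 -175.2 -157.1]
```

View pics/wrist_12.png

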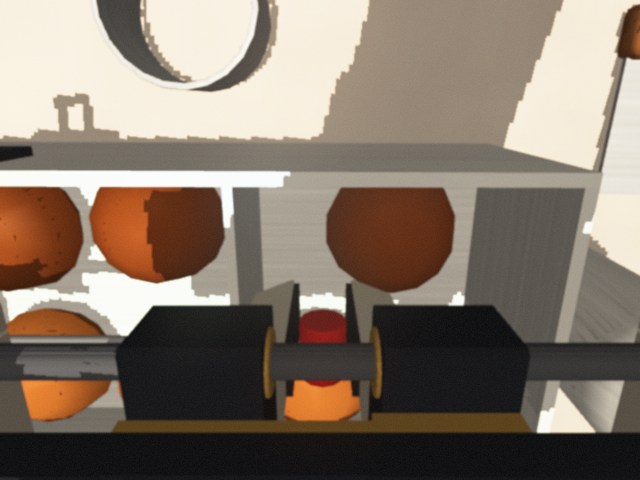

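Call:
jog_arm(
  increments=[
    {"slide":[0,-0.2,-8.8],"roll":0,"gripper":0.1},
    {"slide":[0,-1,-17.7],"roll":0,"gripper":0.1},
    {"slide":[0,-2.2,-26.4],"roll":0,"gripper":0.1},
    {"slide":[0,-3.9,-35.1],"roll":0,"gripper":0.1},
    {"slide":[0,-6.1,-43.7],"roll":0,"gripper":0.1},
    {"slide":[0,-8.8,-52.1],"roll":0,"gripper":0.1},
    {"slide":[0,-12,-60.4],"roll":0,"gripper":0.1},
    {"slide":[0,-15.6,-68.4],"roll":0,"gripper":0.1},
    {"slide":[0,-19.6,-76.3],"roll":0,"gripper":0.1},
    {"slide":[0,-24.1,-83.9],"roll":0,"gripper":0.1},
  ],
  newtons=15,
)

```text
clock: 13.3
position: [0.5272, 0.0195, 0.1621]
ee_rot: [-0.191, 3.135, 0.005]
force: [-0.4, 11.0, 4.1]
width: 0.203
```

```bash
python3 - <<'E'
from h import *
from cell import arm
s,d=snap(arm,"wrist","13"); st(s)
b=w2b(s["position"])+[0,0,8.2]; t=np.arctan2(b[2]-86,b[1]+100); print("th",t,np.hypot(b[2]-86,b[1]+100))
R=Ro.from_rotvec(s["ee_rot"]).as_matrix()
for q in np.linspace(t,1.69,21)[1:]: print(round(q,3),(R.T@RB()@(knob(q)-knob(t))).round(1))
E
```

```text
t 13.3 bin [-30.9  36.4 162.1] jawdeg bin 90.3 F [-0.4 11.   4.1] w 0.203 j [-0.48  0.36  0.45  1.92 -0.2   0.9   1.76]
th 0.5538696117651098 160.34364620146596
0.611 [ 0.  -4.9 -7.5]
0.667 [  0.  -10.2 -14.7]
0.724 [  0.1 -16.  -21.6]
0.781 [  0.1 -22.1 -28.2]
0.838 [  0.1 -28.6 -34.4]
0.895 [  0.1 -35.4 -40.3]
0.952 [  0.2 -42.5 -45.7]
1.008 [  0.2 -50.  -50.7]
1.065 [  0.2 -57.7 -55.3]
1.122 [  0.3 -65.6 -59.4]
1.179 [  0.3 -73.8 -63.1]
1.236 [  0.4 -82.2 -66.4]
1.292 [  0.4 -90.7 -69.1]
1.349 [  0.4 -99.4 -71.3]
1.406 [   0.5 -108.2  -73.1]
1.463 [   0.5 -117.1  -74.3]
1.52 [   0.6 -126.1  -75.1]
1.576 [   0.6 -135.   -75.3]
1.633 [   0.7 -144.   -75. ]
1.69 [   0.7 -152.9  -74.3]
```

View pics/wrist_13.png

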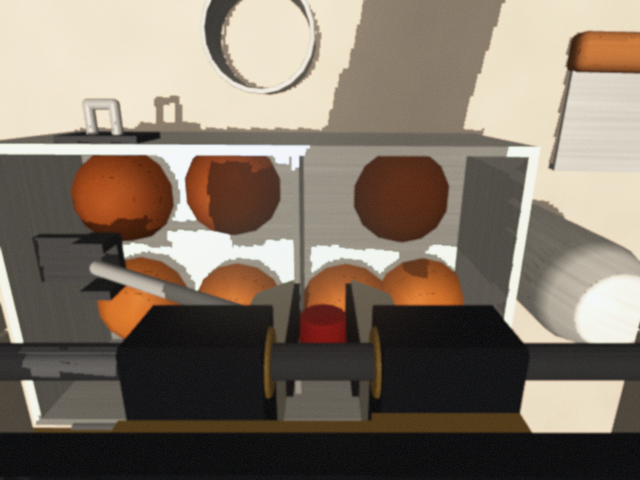

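The knob at (322,325) is between the pads and the rod is rising. There is a small radial mismatch of about 2 mm, which I trim as I continue.

Call:
jog_arm(
  increments=[
    {"slide":[0,-5.8,-7],"roll":0,"gripper":0.1},
    {"slide":[0,-11.7,-13.9],"roll":0,"gripper":0.1},
    {"slide":[0,-17.6,-20.7],"roll":0,"gripper":0.1},
    {"slide":[0,-23.7,-27.2],"roll":0,"gripper":0.1},
    {"slide":[0,-30.2,-33.4],"roll":0,"gripper":0.1},
    {"slide":[0,-37,-39.3],"roll":0,"gripper":0.1},
    {"slide":[0,-44,-44.6],"roll":0,"gripper":0.1},
    {"slide":[0,-51.5,-49.5],"roll":0,"gripper":0.1},
    {"slide":[0,-59,-54],"roll":0,"gripper":0.1},
    {"slide":[0,-67,-58],"roll":0,"gripper":0.1},
  ],
)

```text
clock: 14.18
position: [0.5363, -0.0463, 0.2218]
ee_rot: [-0.193, 3.132, 0.007]
force: [-3.3, 10.2, 18.6]
width: 0.207
```

```bash
python3 - <<'E'
from h import *
from cell import arm
s,d=snap(arm,"scene","14"); st(s)
b=w2b(s["position"])+[0,0,8.2]; t=np.arctan2(b[2]-86,b[1]+100); print("th",t,np.hypot(b[2]-86,b[1]+100))
R=Ro.from_rotvec(s["ee_rot"]).as_matrix()
for q in np.linspace(t,1.69,11)[1:]: print(round(q,3),(R.T@RB()@(knob(q)-knob(t))).round(1))
E
```

```text
t 14.18 bin [-29.6 -30.1 221.8] jawdeg bin 90.4 F [-3.3 10.2 18.6] w 0.207 j [-0.38  0.31  0.49  1.82 -0.17  1.05  1.86]
th 1.1189886301638792 160.11025794673543
1.176 [ 0.  -8.2 -3.7]
1.233 [  0.1 -16.6  -7. ]
1.29 [  0.1 -25.2  -9.8]
1.347 [  0.2 -33.9 -12.1]
1.404 [  0.2 -42.8 -13.9]
1.462 [  0.3 -51.7 -15.1]
1.519 [  0.3 -60.7 -15.9]
1.576 [  0.4 -69.7 -16.2]
1.633 [  0.4 -78.7 -15.9]
1.69 [  0.5 -87.7 -15.1]
```

View pics/scene_14.png

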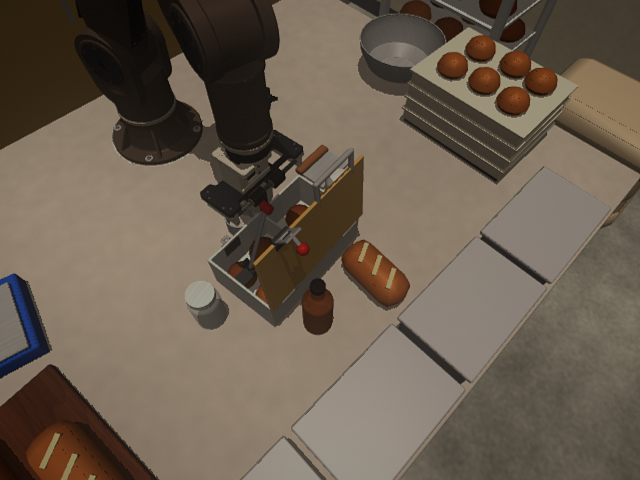

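Call:
jog_arm(
  increments=[
    {"slide":[0,-8.5,-2],"roll":0,"gripper":0.1},
    {"slide":[0,-17,-4.5],"roll":0,"gripper":0.1},
    {"slide":[0,-26,-7],"roll":0,"gripper":0.1},
    {"slide":[0,-35,-9],"roll":0,"gripper":0.1},
    {"slide":[0,-44,-11],"roll":0,"gripper":0.1},
    {"slide":[0,-52,-12.4],"roll":0,"gripper":0.1},
    {"slide":[0,-61,-13.4],"roll":0,"gripper":0.1},
    {"slide":[0,-70,-13.7],"roll":0,"gripper":0.1},
    {"slide":[0,-79,-13.4],"roll":0,"gripper":0.1},
    {"slide":[0,-87,-12.8],"roll":0,"gripper":0.1},
  ],
)

```text
clock: 15.07
position: [0.5452, -0.1356, 0.2314]
ee_rot: [0.188, -3.135, -0.003]
force: [-2.9, 28.0, 17.7]
width: 0.215
```

```bash
python3 - <<'E'
from h import *
from cell import arm
s,d=snap(arm,"scene","15"); st(s)
b=w2b(s["position"])+[0,0,8.2]; t=np.arctan2(b[2]-86,b[1]+100); print("th",t,np.hypot(b[2]-86,b[1]+100))
cv2.imwrite("pics/c15.png",cv2.resize(d["frame"][120:320,160:400],(720,600)))
E
```

```text
t 15.07 bin [ -31.1 -119.8  231.4] jawdeg bin 90.2 F [-2.9 28.  17.7] w 0.215 j [-0.23  0.35  0.52  1.75 -0.19  1.09  2.04]
th 1.698898376951473 154.88193524335855
```

View pics/c15.png

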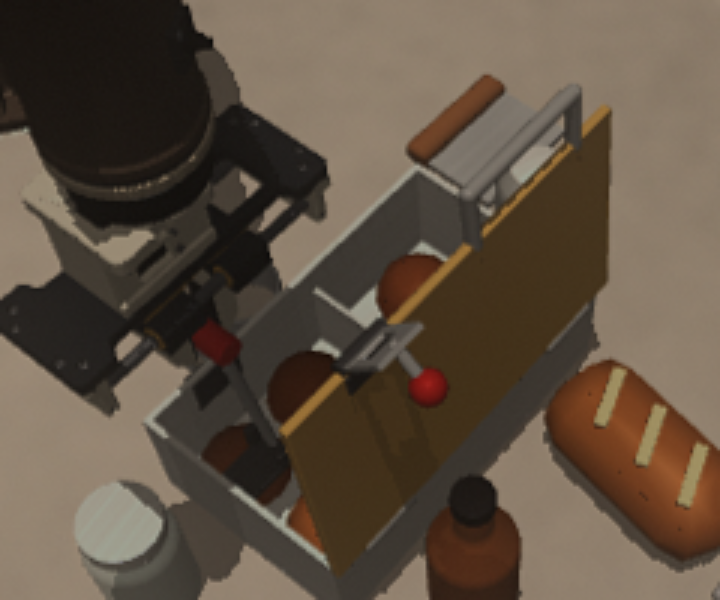

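Call:
jog_arm(
  increments=[
    {"slide":[0,0.5,0],"roll":0,"gripper":0.25},
    {"slide":[0,1,0],"roll":0,"gripper":0.5},
    {"slide":[0,1,0],"roll":0,"gripper":0.55},
    {"slide":[0,1,0],"roll":0,"gripper":0.55},
    {"slide":[5,1,-20],"roll":0,"gripper":0.55},
    {"slide":[15,1,-50],"roll":0,"gripper":0.55},
    {"slide":[25,1,-80],"roll":0,"gripper":0.55},
    {"slide":[25,10,-105],"roll":0,"gripper":0.55},
    {"slide":[25,30,-125],"roll":0.1,"gripper":0.55},
    {"slide":[25,60,-130],"roll":0.2,"gripper":0.5},
  ],
)

```text
clock: 15.95
position: [0.5141, -0.0821, 0.365]
ee_rot: [0.141, 3.134, -0.002]
force: [0.3, 1.5, 0.3]
width: 0.518
```

```bash
cat >> h.py <<'E'
def reds(d):
    B=w2b(cloud(d).reshape(-1,3)).reshape(*d["depth"].shape,3);hsv=cv2.cvtColor(d["frame"],cv2.COLOR_BGR2HSV)
    red=(cv2.inRange(hsv,(0,170,50),(5,255,255))|cv2.inRange(hsv,(174,170,50),(180,255,255)))>0
    nl,l,q,c=cv2.connectedComponentsWithStats(red.astype(np.uint8))
    for i in range(1,nl):
        if q[i,4]>15: print("red",q[i,4],c[i].round(0),np.percentile(B[(l==i)&(d["depth"]>0)],[5,50,95],axis=0).round(1).tolist())
def lidang(d):
    B=w2b(cloud(d).reshape(-1,3)).reshape(*d["depth"].shape,3);hsv=cv2.cvtColor(d["frame"],cv2.COLOR_BGR2HSV)
    m=(cv2.inRange(hsv,(12,130,60),(30,255,255))>0)&(d["depth"]>0)&(B[...,0]>-30)&(B[...,0]<140)&(B[...,2]>115)&(B[...,2]<300)&(abs(B[...,1])<155)
    q=B[m][:,[0,2]]; 
    l=cv2.fitLine(q.astype(np.float32),cv2.DIST_HUBER,0,.01,.01).ravel(); print("lid angle",np.arctan2(abs(l[1]),abs(l[0])).round(3),len(q),l.round(2))
E
python3 - <<'E'
from h import *
from cell import arm
s,d=snap(arm,"scene","16"); st(s); reds(d); lidang(d)
_,d2=snap(arm,"top","16"); reds(d2)
cv2.imwrite("pics/c16.png",cv2.resize(d["frame"][120:320,160:400],(720,600)))
goto(s,[(71.5,66,375),(71.5,66,315)],0)
E
```

```text
t 15.95 bin [-55.7 -63.  365. ] jawdeg bin 78.1 F [0.3 1.5 0.3] w 0.518 j [-0.4   0.17  0.55  1.63 -0.09  1.36  1.64]
red 126 [230. 233.] [[-25.3, -128.9, 245.0], [-13.2, -122.4, 249.6], [-2.9, -113.5, 251.8]]
red 121 [302. 249.] [[120.1, -95.9, 296.0], [128.2, -89.3, 301.6], [135.3, -79.7, 305.8]]
lid angle 1.476 5252 [ 9.0000e-02 -1.0000e+00  8.7510e+01  2.0753e+02]
red 98 [418. 172.] [[121.1, -91.2, 301.4], [126.3, -83.0, 305.1], [132.7, -76.5, 307.4]]
red 179 [441. 264.] [[-26.4, -124.7, 246.8], [-15.1, -115.3, 251.0], [-4.0, -108.8, 253.9]]
roll (tool z down => sign) 1.364 alt -1.778
[ 72.  66. 375.] slide [-98.1, 152.4, -9.7] world [0.625 0.061 0.375]
[ 72.  66. 315.] slide [-97.8, 152.5, 50.3] world [0.625 0.061 0.315]
```

View pics/c16.png

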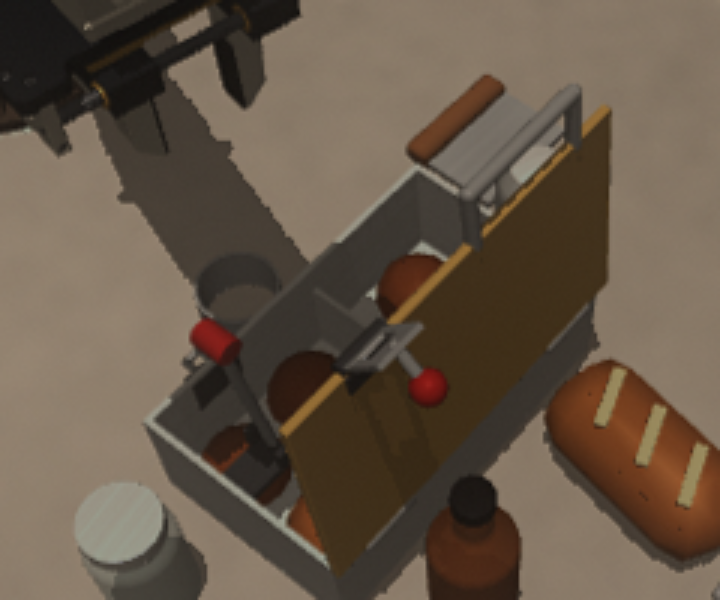

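View pics/top_16.png

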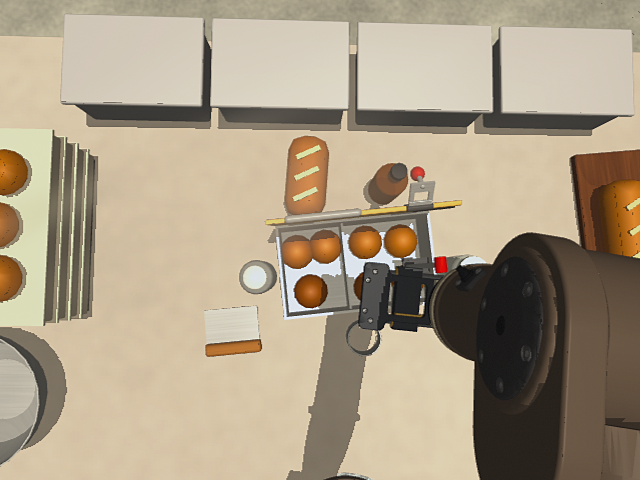

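Call:
jog_arm(
  increments=[
    {"slide":[-5,15,-20],"roll":0.12,"gripper":0.34},
    {"slide":[-15,35,-20],"roll":0.24,"gripper":0.34},
    {"slide":[-25,55,-20],"roll":0.36,"gripper":0.34},
    {"slide":[-35,75,-20],"roll":0.48,"gripper":0.34},
    {"slide":[-45,95,-20],"roll":0.6,"gripper":0.34},
    {"slide":[-60,115,-20],"roll":0.72,"gripper":0.34},
    {"slide":[-75,130,-15],"roll":0.84,"gripper":0.34},
    {"slide":[-90,145,-12],"roll":0.96,"gripper":0.34},
    {"slide":[-98,152,-10],"roll":1.08,"gripper":0.34},
    {"slide":[-98,152,-10],"roll":1.2,"gripper":0.34},
  ],
)

```text
clock: 16.88
position: [0.6243, 0.0666, 0.3693]
ee_rot: [-1.878, -2.517, 0.004]
force: [-0.4, -0.1, 0.3]
width: 0.341
```

```bash
python3 - <<'E'
from h import *
from cell import arm
s=arm.observe(); st(s); print(bar(1.476))
goto(s,[(71.5,66,345),(71.5,66,315)],0)
E
```

```text
t 16.88 bin [ 71.1  71.8 369.3] jawdeg bin 9.8 F [-0.4 -0.1  0.3] w 0.341 j [-0.64  0.41  0.69  1.36 -0.26  1.46  0.33]
[ 72.77945251  66.         323.87290065]
roll (tool z down => sign) 0.172 alt -2.97
[ 72.  66. 345.] slide [-5.7, -0.5, 24.3] world [0.625 0.061 0.345]
[ 72.  66. 315.] slide [-5.7, -0.4, 54.3] world [0.625 0.061 0.315]
```

Call:
jog_arm(
  increments=[
    {"slide":[-5.5,0.6,0],"roll":0.1,"gripper":0.34},
    {"slide":[-5.5,0.6,0],"roll":0.172,"gripper":0.34},
    {"slide":[-5.5,0.6,5],"roll":0.172,"gripper":0.34},
    {"slide":[-5.5,0.6,25],"roll":0.172,"gripper":0.34},
    {"slide":[-5.5,0.6,42],"roll":0.172,"gripper":0.34},
    {"slide":[-5.5,0.6,54],"roll":0.172,"gripper":0.34},
    {"slide":[-5.5,0.6,54],"roll":0.172,"gripper":0.2},
    {"slide":[-5.5,0.6,54],"roll":0.172,"gripper":0.0},
    {"slide":[-5.5,0.6,54],"roll":0.172,"gripper":0.0},
    {"slide":[-5.5,0.6,54],"roll":0.172,"gripper":0.0},
  ],
  newtons=25,
)

```text
clock: 17.72
position: [0.626, 0.0592, 0.3185]
ee_rot: [2.084, 2.349, 0.002]
force: [0.4, -0.8, -1.4]
width: 0.111
```

```bash
python3 - <<'E'
from h import *
from cell import arm
s=arm.observe(); st(s)
arc(s,lambda p:np.linspace(p,1.06,16)[1:],9.0)
E
```

```text
t 17.72 bin [ 71.9  64.2 318.5] jawdeg bin 0.1 F [ 0.4 -0.8 -1.4] w 0.111 j [-0.65  0.44  0.72  1.46 -0.29  1.35  0.21]
phi 1.473 resid [ 0.2  1.8 -3.7]
1.445 [ 0.  -6.1  0.6]
1.418 [  0.  -12.3   1.3]
1.39 [  0.  -18.4   2.2]
1.363 [  0.1 -24.4   3.3]
1.335 [  0.1 -30.5   4.5]
1.308 [  0.1 -36.5   5.9]
1.28 [  0.1 -42.5   7.5]
1.253 [  0.1 -48.4   9.2]
1.225 [  0.1 -54.2  11.1]
1.198 [  0.1 -60.1  13.2]
1.17 [  0.2 -65.8  15.4]
1.143 [  0.2 -71.5  17.8]
1.115 [  0.2 -77.1  20.3]
1.088 [  0.2 -82.7  23. ]
1.06 [  0.2 -88.2  25.8]
```

Call:
jog_arm(
  increments=[
    {"slide":[0,0,0],"roll":0,"gripper":0.25},
    {"slide":[0,0,0],"roll":0,"gripper":0.25},
    {"slide":[0,0,3],"roll":0,"gripper":0.25},
    {"slide":[0,0,6],"roll":0,"gripper":0.25},
    {"slide":[0,0,6],"roll":0,"gripper":0.25},
    {"slide":[0,0,6],"roll":0,"gripper":0.1},
    {"slide":[0,0,6],"roll":0,"gripper":0.0},
    {"slide":[0,0,6],"roll":0,"gripper":0.0},
    {"slide":[0,0,6],"roll":0,"gripper":0.0},
    {"slide":[0,0,6],"roll":0,"gripper":0.0},
  ],
)

```text
clock: 18.55
position: [0.6256, 0.0595, 0.3116]
ee_rot: [2.086, 2.349, 0.0]
force: [-0.5, -0.3, -1.2]
width: 0.106
```

```bash
python3 - <<'E'
from h import *
from cell import arm
s,d=snap(arm,"scene","18"); st(s); lidang(d)
arc(s,lambda p:np.linspace(p,1.06,21)[1:],9.0+1.5)
E
```

```text
t 18.55 bin [ 71.5  64.6 311.6] jawdeg bin 0.1 F [-0.5 -0.3 -1.2] w 0.106 j [-0.65  0.44  0.72  1.47 -0.29  1.34  0.21]
lid angle 1.468 3602 [ 1.0000e-01 -9.9000e-01  8.6760e+01  2.0776e+02]
phi 1.47 resid [-0.1  1.4  1.7]
1.45 [ 0.  -4.6  0.4]
1.429 [ 0.  -9.1  0.9]
1.408 [  0.  -13.7   1.6]
1.388 [  0.  -18.2   2.3]
1.368 [  0.  -22.7   3.1]
1.347 [  0.  -27.3   4. ]
1.326 [  0.1 -31.7   4.9]
1.306 [  0.1 -36.2   6. ]
1.286 [  0.1 -40.6   7.2]
1.265 [  0.1 -45.1   8.5]
1.244 [  0.1 -49.5   9.8]
1.224 [  0.1 -53.8  11.2]
1.204 [  0.1 -58.1  12.8]
1.183 [  0.1 -62.4  14.4]
1.162 [  0.1 -66.7  16.1]
1.142 [  0.1 -70.9  17.9]
1.122 [  0.1 -75.1  19.8]
1.101 [  0.1 -79.3  21.7]
1.08 [  0.1 -83.4  23.8]
1.06 [  0.1 -87.5  25.9]
```

Call:
jog_arm(
  increments=[
    {"slide":[0,-4.6,0.4],"roll":0,"gripper":0.0},
    {"slide":[0,-9.1,0.9],"roll":0,"gripper":0.0},
    {"slide":[0,-13.7,1.6],"roll":0,"gripper":0.0},
    {"slide":[0,-18.2,2.3],"roll":0,"gripper":0.0},
    {"slide":[0,-22.7,3.1],"roll":0,"gripper":0.0},
    {"slide":[0,-27.3,4],"roll":0,"gripper":0.0},
    {"slide":[0,-31.7,4.9],"roll":0,"gripper":0.0},
    {"slide":[0,-36.2,6],"roll":0,"gripper":0.0},
    {"slide":[0,-40.6,7.2],"roll":0,"gripper":0.0},
    {"slide":[0,-45.1,8.5],"roll":0,"gripper":0.0},
  ],
)

```text
clock: 19.43
position: [0.5803, 0.0542, 0.303]
ee_rot: [-2.085, -2.349, -0.0]
force: [0.1, 1.9, 2.8]
width: 0.112
```

Call:
jog_arm(
  increments=[
    {"slide":[0,-4.4,1.3],"roll":0,"gripper":0.0},
    {"slide":[0,-8.7,2.7],"roll":0,"gripper":0.0},
    {"slide":[0,-13,4.3],"roll":0,"gripper":0.0},
    {"slide":[0,-17.3,5.9],"roll":0,"gripper":0.0},
    {"slide":[0,-21.6,7.6],"roll":0,"gripper":0.0},
    {"slide":[0,-25.8,9.4],"roll":0,"gripper":0.0},
    {"slide":[0,-30,11.3],"roll":0,"gripper":0.0},
    {"slide":[0,-34,13.1],"roll":0,"gripper":0.0},
    {"slide":[0,-37,14.6],"roll":0,"gripper":0.0},
    {"slide":[0,-40,16.2],"roll":0,"gripper":0.0},
  ],
)

```text
clock: 20.27
position: [0.5406, 0.0496, 0.2867]
ee_rot: [-2.085, -2.349, -0.0]
force: [-0.4, 3.6, 1.4]
width: 0.108
```

```bash
python3 - <<'E'
from h import *
from cell import arm
s,d=snap(arm,"scene","19"); st(s); lidang(d); reds(d)
arc(s,lambda p:np.linspace(p,1.02,11)[1:],12.3)
cv2.imwrite("pics/c19.png",cv2.resize(d["frame"][120:320,160:400],(720,600)))
E
```

```text
t 20.27 bin [-14.1  64.7 286.7] jawdeg bin 0.1 F [-0.4  3.6  1.4] w 0.108 j [-0.75  0.29  0.74  1.73 -0.21  1.21  0.16]
lid angle 1.07 9373 [  0.48  -0.88  48.32 191.64]
red 114 [266. 223.] [[40.0, -95.4, 293.9], [48.7, -88.8, 300.3], [55.4, -80.2, 303.5]]
red 108 [230. 232.] [[-25.6, -128.9, 246.2], [-15.1, -122.3, 249.8], [-5.9, -113.3, 252.5]]
phi 1.07 resid [ 0.   1.3 -0.1]
1.065 [ 0.  -1.   0.5]
1.06 [ 0.  -2.   1.1]
1.055 [ 0.  -3.   1.6]
1.05 [ 0.  -3.9  2.1]
1.045 [ 0.  -4.9  2.7]
1.04 [ 0.  -5.9  3.2]
1.035 [ 0.  -6.9  3.8]
1.03 [ 0.  -7.9  4.3]
1.025 [ 0.  -8.8  4.9]
1.02 [ 0.  -9.8  5.5]
```

View pics/c19.png

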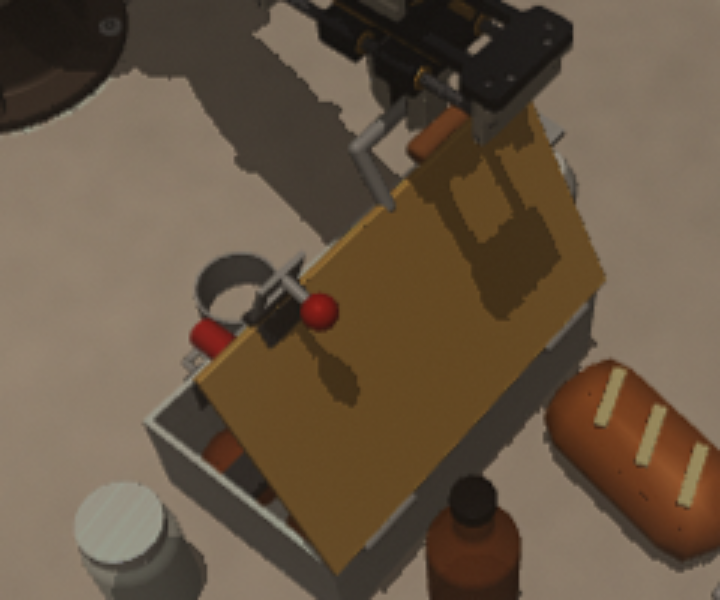

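The lid is at 1.07 rad and the knob at (230,232) is still upright under it. I lower the last bit slowly.

Call:
jog_arm(
  increments=[
    {"slide":[0,-1,0.5],"roll":0,"gripper":0.0},
    {"slide":[0,-2,1.1],"roll":0,"gripper":0.0},
    {"slide":[0,-3,1.6],"roll":0,"gripper":0.0},
    {"slide":[0,-3.9,2.1],"roll":0,"gripper":0.0},
    {"slide":[0,-4.9,2.7],"roll":0,"gripper":0.0},
    {"slide":[0,-5.9,3.2],"roll":0,"gripper":0.0},
    {"slide":[0,-6.5,3.6],"roll":0,"gripper":0.0},
    {"slide":[0,-7,3.9],"roll":0,"gripper":0.0},
    {"slide":[0,-7.5,4.1],"roll":0,"gripper":0.0},
    {"slide":[0,-7.9,4.3],"roll":0,"gripper":0.0},
  ],
)

```text
clock: 21.15
position: [0.5331, 0.0487, 0.2825]
ee_rot: [-2.085, -2.349, -0.0]
force: [-1.3, 5.0, 1.3]
width: 0.114
```

```bash
python3 - <<'E'
from h import *
from cell import arm
s,d=snap(arm,"scene","20"); st(s); lidang(d); reds(d)
arc(s,lambda p:np.linspace(p,1.0,6)[1:],12.3)
E
```

```text
t 21.15 bin [-21.6  64.6 282.5] jawdeg bin 0.1 F [-1.3  5.   1.3] w 0.114 j [-0.76  0.28  0.74  1.75 -0.2   1.19  0.15]
lid angle 1.032 9629 [  0.51  -0.86  44.83 189.9 ]
red 116 [263. 222.] [[32.6, -95.9, 292.7], [41.2, -88.9, 298.8], [47.7, -80.4, 302.1]]
red 87 [229. 231.] [[-25.9, -129.1, 246.2], [-17.9, -122.2, 250.0], [-9.8, -113.7, 252.9]]
phi 1.032 resid [0.1 1.4 0. ]
1.026 [ 0.  -1.2  0.7]
1.019 [ 0.  -2.5  1.4]
1.013 [ 0.  -3.7  2.2]
1.006 [ 0.  -4.9  2.9]
1.0 [ 0.  -6.2  3.7]
```

Call:
jog_arm(
  increments=[
    {"slide":[0,-0.3,0.2],"roll":0,"gripper":0.0},
    {"slide":[0,-0.6,0.4],"roll":0,"gripper":0.0},
    {"slide":[0,-0.9,0.5],"roll":0,"gripper":0.0},
    {"slide":[0,-1.2,0.7],"roll":0,"gripper":0.0},
    {"slide":[0,-1.5,0.9],"roll":0,"gripper":0.0},
    {"slide":[0,-1.8,1],"roll":0,"gripper":0.0},
    {"slide":[0,-1.8,1],"roll":0,"gripper":0.0},
    {"slide":[0,-1.8,1],"roll":0,"gripper":0.0},
    {"slide":[0,-1.8,1],"roll":0,"gripper":0.0},
    {"slide":[0,-1.8,1],"roll":0,"gripper":0.0},
  ],
)

```text
clock: 22.03
position: [0.5315, 0.0485, 0.2815]
ee_rot: [2.086, 2.349, 0.0]
force: [-0.2, 4.7, 1.2]
width: 0.112
```

```bash
python3 - <<'E'
from h import *
from cell import arm
s,d=snap(arm,"scene","21"); st(s); lidang(d); arc(s,lambda p:[],12.3)
E
```

```text
t 22.03 bin [-23.2  64.6 281.5] jawdeg bin 0.1 F [-0.2  4.7  1.2] w 0.112 j [-0.76  0.27  0.74  1.76 -0.2   1.19  0.15]
lid angle 1.024 9695 [  0.52  -0.85  43.96 189.71]
phi 1.0230000000000001 resid [-0.1  1.4 -0. ]
```

Call:
jog_arm(
  increments=[
    {"slide":[0,-0.4,0.2],"roll":0,"gripper":0.0},
    {"slide":[0,-0.8,0.5],"roll":0,"gripper":0.0},
    {"slide":[0,-1.2,0.7],"roll":0,"gripper":0.0},
    {"slide":[0,-1.6,0.9],"roll":0,"gripper":0.0},
    {"slide":[0,-2,1.2],"roll":0,"gripper":0.0},
    {"slide":[0,-2.4,1.4],"roll":0,"gripper":0.0},
    {"slide":[0,-2.6,1.5],"roll":0,"gripper":0.0},
    {"slide":[0,-2.6,1.5],"roll":0,"gripper":0.0},
    {"slide":[0,-2.6,1.5],"roll":0,"gripper":0.0},
    {"slide":[0,-2.6,1.5],"roll":0,"gripper":0.0},
  ],
)

```text
clock: 22.92
position: [0.5308, 0.0483, 0.281]
ee_rot: [2.084, 2.347, 0.005]
force: [3.7, 5.6, 3.8]
width: 0.109
```

```bash
python3 - <<'E'
from h import *
from cell import arm
s,d=snap(arm,"scene","22"); st(s); lidang(d); arc(s,lambda p:[],12.3); reds(d)
cv2.imwrite("pics/c22.png",cv2.resize(d["frame"][170:290,190:350],(800,600)))
E
```

```text
t 22.92 bin [-24.   64.6 281. ] jawdeg bin 0.1 F [3.7 5.6 3.8] w 0.109 j [-0.76  0.27  0.74  1.76 -0.2   1.18  0.15]
lid angle 1.019 9685 [  0.52  -0.85  43.68 189.41]
phi 1.0190000000000001 resid [-0.   1.4  0. ]
red 113 [262. 221.] [[30.0, -95.3, 291.8], [39.0, -88.7, 297.8], [45.3, -79.7, 301.5]]
red 80 [229. 231.] [[-25.5, -128.7, 245.8], [-18.3, -122.2, 250.3], [-10.8, -113.2, 252.3]]
```

View pics/c22.png

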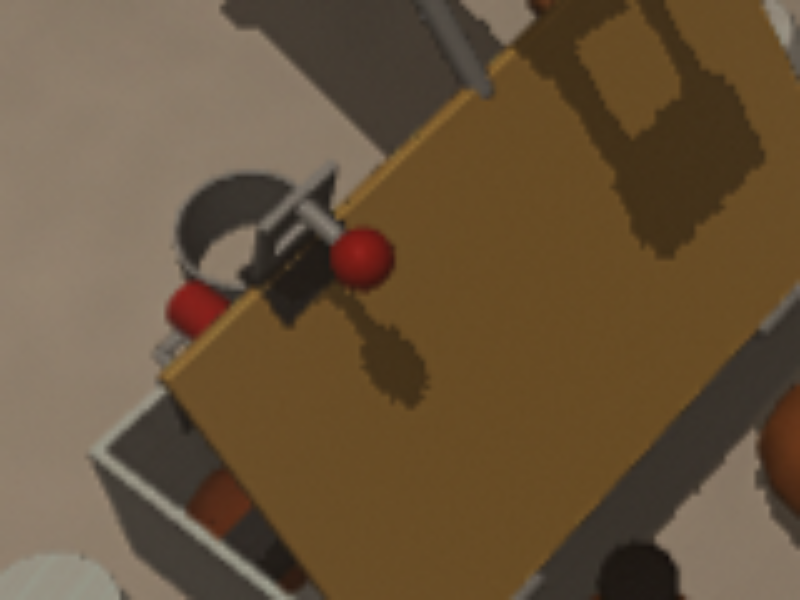

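The arm's commanded 3 mm gave under 1 mm of motion and the force rose by about 4 N, so the lid is resting on the stay. I release it and withdraw upwards.

Call:
jog_arm(
  increments=[
    {"slide":[0,1,-0.6],"roll":0,"gripper":0.0},
    {"slide":[0,2,-1.2],"roll":0,"gripper":0.1},
    {"slide":[0,2,-1.2],"roll":0,"gripper":0.28},
    {"slide":[0,2,-1.2],"roll":0,"gripper":0.28},
    {"slide":[0,2,-1.2],"roll":0,"gripper":0.28},
    {"slide":[0,2,-10],"roll":0,"gripper":0.28},
    {"slide":[0,2,-30],"roll":0,"gripper":0.28},
    {"slide":[0,2,-60],"roll":0,"gripper":0.28},
    {"slide":[0,0,-90],"roll":0,"gripper":0.28},
    {"slide":[0,-20,-110],"roll":0,"gripper":0.28},
  ],
)

```text
clock: 23.8
position: [0.5109, 0.0455, 0.3928]
ee_rot: [2.084, 2.346, 0.002]
force: [-0.9, 1.6, -0.3]
width: 0.277
```

Call:
jog_arm(
  increments=[
    {"slide":[15,-20,0],"roll":0,"gripper":0.28},
    {"slide":[35,-40,0],"roll":0,"gripper":0.28},
    {"slide":[55,-60,0],"roll":0,"gripper":0.28},
    {"slide":[75,-80,0],"roll":0,"gripper":0.28},
    {"slide":[95,-100,0],"roll":0,"gripper":0.28},
    {"slide":[115,-110,0],"roll":0,"gripper":0.28},
    {"slide":[135,-120,0],"roll":0,"gripper":0.28},
    {"slide":[145,-120,0],"roll":0,"gripper":0.28},
    {"slide":[145,-120,0],"roll":0,"gripper":0.28},
    {"slide":[145,-120,0],"roll":0,"gripper":0.28},
  ],
)

```text
clock: 24.63
position: [0.3734, 0.1747, 0.3903]
ee_rot: [2.086, 2.348, -0.0]
force: [-0.1, -0.2, -0.4]
width: 0.281
```

```bash
python3 - <<'E'
from h import *
from cell import arm
s,d=snap(arm,"scene","23"); st(s); lidang(d); reds(d)
_,t=snap(arm,"top","23"); reds(t)
cv2.imwrite("pics/c23.png",np.hstack([cv2.resize(d["frame"][120:340,160:420],(400,338)),cv2.resize(t["frame"][120:380,200:500],(390,338))]))
# bystander shift: compare top0 and now
a=load("top0");W0,W1=cloud(a),cloud(t)
diff=cv2.absdiff(a["frame"],t["frame"]).max(2)
for n,(u,v) in dict(jar=(470,271),shaker=(256,277),cap=(399,171),loaf=(307,178),scr=(232,325),cutter=(364,337)).items():
    print(n,diff[v-16:v+17,u-16:u+17].mean().round(1))
E
```

```text
t 24.63 bin [-165.6  208.4  390.3] jawdeg bin 0.1 F [-0.1 -0.2 -0.4] w 0.281 j [-1.11 -0.07  0.51  1.79  0.03  1.41 -0.48]
lid angle 1.023 9894 [  0.52  -0.85  43.19 190.81]
red 112 [262. 221.] [[30.9, -95.8, 292.2], [39.6, -89.2, 297.7], [46.1, -80.0, 301.3]]
red 82 [229. 231.] [[-25.6, -128.8, 245.9], [-18.1, -121.9, 249.9], [-11.1, -113.5, 252.4]]
red 141 [423. 232.] [[29.0, -90.6, 295.4], [36.2, -82.1, 299.8], [44.4, -74.5, 302.9]]
red 157 [441. 265.] [[-26.4, -125.2, 246.7], [-16.5, -115.6, 250.8], [-6.8, -108.6, 253.6]]
jar 15.8
shaker 14.1
cap 10.6
loaf 13.2
scr 39.2
cutter 22.0
```

View pics/c23.png

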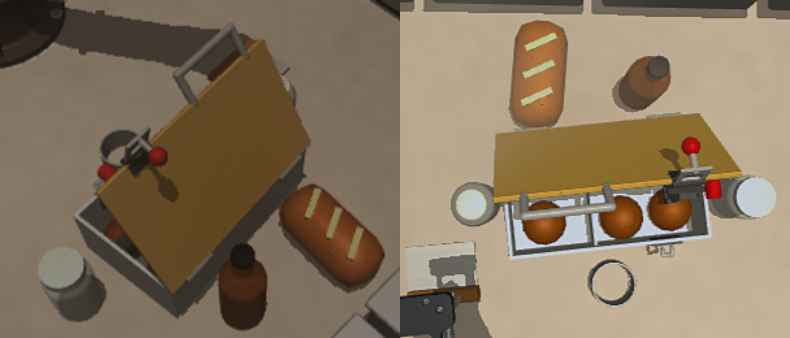

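```bash
python3 - <<'E'
from h import *
from cell import arm
for n in ["top0","top_23"]:
    W=cloud(load(n)); m=(abs(W[...,2]-.045)<.004)&(W[...,0]>.36)&(W[...,0]<.5)&(W[...,1]>-.1)&(W[...,1]<.06)
    P=W[m][:,:2].astype(np.float32); print(n,len(P),cv2.minEnclosingCircle(P))
    for (x,y,h) in [(.553,-.227,.12),(.534,.178,.125),(.722,-.075,.19)]:
        m=(abs(W[...,2]-h)<.008)&(np.hypot(W[...,0]-x,W[...,1]-y)<.05); print("  ",np.median(W[m],0).round(4))
s,d=snap(arm,"scene","24"); lidang(d)
print(arm.sign_off())
E
```

```text
top0 138 ((0.41293925046920776, -0.03213782235980034), 0.03476904705166817)
   [ 0.5511 -0.229   0.1195]
   [0.5359 0.1821 0.1217]
   [ 0.7242 -0.0735  0.1899]
top_23 221 ((0.45979663729667664, -0.01675410382449627), 0.08464646339416504)
   [ 0.5511 -0.2289  0.1195]
   [0.5359 0.1823 0.1215]
   [ 0.7244 -0.0735  0.1899]
lid angle 1.023 9884 [  0.52  -0.85  43.1  190.92]
the job is handed in; nothing more can be done
None
```

The bin is open for filling and the job is handed in. In order:
1. I flipped the hasp off its staple and up to about 2.45 rad.
2. I raised the lid by its handle to about 1.47 rad, where it stayed when released.
3. I gripped the stay by the front end of its knob and swung it up to its stop.
4. I lowered the lid slowly onto the stay, let go and withdrew the arm. It finished at about 25 s on the clock.

**Last checks:**
- **Lid:** it reads about 1.023 rad and did not change between two pictures after release. That is close to the expected 1.03, and I felt a light contact of about 4 N as it came to rest.
- **Stay:** its knob is at bin y of about -119 and z of about 241, which is the upright stop.
- **Hasp:** it is still up clear on the lid.
- **Jar, shaker and bottle:** they are within 0.3 mm of where they started.
- **Loaf:** the last pictures show it where it was.
- **Scraper:** I did not measure it; the arm and its shadow partly cover it in the last top view.
- **Ring cutter:** my final circle fit failed because bin parts got into the mask (85 mm radius instead of 35). By eye it is at the same pixel as at the start, about (363, 338).

The highest wrist force I read was about 33 N, when the stay reached its stop.

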